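# Charge the vibratory cleaning tub from the scoop tray

### The job

Get the vibratory cleaning tub ready to run: push its open discharge door shut until it clicks home on its catch, and gather all the stripped-down pump parts lying round the scoop tray (barrels, guide tube and sleeves, but not the spare sleeve over by the microscope) into the tray. Then hook the tray's turned-down lip over the tub's right-hand rim with the tray still level and, with the lip staying on that rim as the pivot, swing the handle up and over until every part has slid into the tub. Finally set the empty tray back down flat on the bench; leave the wooden bar, the magnifier and the pliers alone.

Things in the scene. Friction and masses are not known exactly. Their poses are not given: they have to be found in the camera images.
- tub: bench-top vibratory cleaning tub, fixed: open grey steel trough on a dark base 262 x 172 mm. Origin under the trough's middle on the bench; x along the trough away from its door, y to the left seen from the door, z up. Trough 200 (x) by 150 (y) between wall middles, walls 4, inner floor z = 40. A control box fills x = 111 to 145, y = -65 to 65, up to z = 107 at the far end
- tub_rim (a point): middle of the top of the tub's right-hand rim, at (0, -75, 135) mm in the tub's frame. The rim is a round rolled bead 10 mm thick (axis z = 130 mm) all round the trough's top; this side runs 100 mm either way along the tub's x
- tub_door (a joint): discharge door in the tub's front (-x) wall, plate 116 wide, 70 high (z = 45 to 115 mm), 4 thick; upright hinge at its left. 0 = shut, positive = open (rad), starts 0.5 to 1.25. Open by q it runs from the hinge along (-sin q, -cos q) in the tub's frame, outer face looking along (-cos q, sin q). Stays where left, but a sprung roller catch resists with about 6 N below 0.1 rad, then snaps it to 0
- door_hinge (a point): hinge axis of the door at mid height, at (-106, 60, 83) mm in the tub's frame
- door_edge (a point): middle of the door's free edge, 116 mm from the hinge axis, height 83 mm. A black knob 20 mm across stands 22 mm out of the outer face, 88 mm from the hinge, centred at height 63 mm. The steel catch housing on the right-hand post (tub's y = -61 to -75 mm, z = 74 to 102 mm) stands 14 mm proud of the shut door's face
- tray: loose aluminium scoop tray, 0.28 kg, 2.5 mm sheet. Origin on the floor's underside; x = pouring direction, z up. Floor x = -60 to 45 mm, 118 wide (y); walls 40 high at back and sides, none at the pouring end, where the floor ramps up at 28 degrees to x = 83, then a flat edge (underside z = 19) to x = 100, then a lip turned down, its foot at x = 105, z = 10. The lip hangs inside a rim
- tray_lip (a point): middle of the underside of the tray's flat pouring edge, the part that rests on a rim, at (92, 0, 19) mm in the tray's frame. A long part may come to rest on the tub's floor with its tail still leaning in the steep tray, until the tray is drawn up off it
- tray_grip (a point): middle of the tray's black grip bar, at (-108, 0, 26) mm in the tray's frame. The bar runs along the tray's x from -148 to -73 mm, 24 mm wide (y), 18 mm thick (z = 17 to 35 mm); grip it across its width, fingers leaning as you like in the tray's x-z plane. Tray and all parts together weigh under 0.8 kg
- barrel_long: plain steel nozzle-holder barrel lying on the bench, part to be cleaned, 95 mm long (its y), 16 mm thick; origin at the middle of its underside. May be absent
- barrel_short: the same in a shorter size, part to be cleaned, 85 mm long (its y), 16 mm thick; origin at the middle of its underside. May be absent
- guide_tube: thin brass-coloured guide tube lying on the bench, part to be cleaned, 102 mm long (its y), 12 mm thick; origin at the middle of its underside. May be absent
- sleeve_1: thick steel plunger sleeve lying on its side, part to be cleaned, 55 mm long (its x), 33 mm across; origin at the middle of its underside. May be absent
- sleeve_2: a second sleeve like sleeve_1, part to be cleaned, 55 mm long (its x), 33 mm across; origin at the middle of its underside. May be absent
- wooden_bar: bystander: wooden bar 135 x 30 x 22 mm lying on the bench; origin at the middle of its underside
- magnifier: bystander: hand magnifier 101 x 52 x 12 mm lying on the bench; origin at the middle of its underside
- green_pliers: bystander: green-sleeved pliers 134 x 35 x 12 mm lying on the bench; origin at the middle of its underside

How it is judged:
On the way, in this order (a step that is already met when the one before it is completed fails the run):
1. the tub's door is shut on its catch and the tray, level and carrying all the parts, is hooked with its lip resting on the tub's right-hand rim (value of joint tub_door below 0.03 rad and x of tray_lip in the frame of tub between -0.075 and 0.075 m and y of tray_lip in the frame of tub between -0.095 and -0.055 m and z of tray_lip in the frame of tub between 0.12 and 0.16 m and x of barrel_long in the frame of tray between -0.065 and 0.09 m and y of barrel_long in the frame of tray between -0.065 and 0.065 m and z of barrel_long in the frame of tray between -0.005 and 0.07 m and x of barrel_short in the frame of tray between -0.065 and 0.09 m and y of barrel_short in the frame of tray between -0.065 and 0.065 m and z of barrel_short in the frame of tray between -0.005 and 0.07 m and x of guide_tube in the frame of tray between -0.065 and 0.09 m and y of guide_tube in the frame of tray between -0.065 and 0.065 m and z of guide_tube in the frame of tray between -0.005 and 0.07 m and x of sleeve_1 in the frame of tray between -0.065 and 0.09 m and y of sleeve_1 in the frame of tray between -0.065 and 0.065 m and z of sleeve_1 in the frame of tray between -0.005 and 0.07 m and x of sleeve_2 in the frame of tray between -0.065 and 0.09 m and y of sleeve_2 in the frame of tray between -0.065 and 0.065 m and z of sleeve_2 in the frame of tray between -0.005 and 0.07 m and angle between tray's own z axis and vertical below 0.3 rad and contact force between tray and tub above 0.3 N), for 0.2 s.
2. the tray is swung up more than 57 degrees with its lip still on that rim (x of tray_lip in the frame of tub between -0.075 and 0.075 m and y of tray_lip in the frame of tub between -0.095 and -0.055 m and z of tray_lip in the frame of tub between 0.12 and 0.16 m and value of joint tub_door below 0.03 rad and angle between tray's own z axis and vertical above 1 rad), for 0.2 s.
At the end, for the whole second after the job is handed in: Every part lies inside the tub below its rim, the discharge door is seated on its catch (open by less than 0.03 rad), and the empty tray stands flat on the bench (within 12 mm of its surface, tilted less than 0.12 rad); everything is at rest (value of joint tub_door below 0.03 rad and x of barrel_long in the frame of tub between -0.1 and 0.1 m and y of barrel_long in the frame of tub between -0.075 and 0.075 m and z of barrel_long in the frame of tub between 0.02 and 0.13 m and x of barrel_short in the frame of tub between -0.1 and 0.1 m and y of barrel_short in the frame of tub between -0.075 and 0.075 m and z of barrel_short in the frame of tub between 0.02 and 0.13 m and x of guide_tube in the frame of tub between -0.1 and 0.1 m and y of guide_tube in the frame of tub between -0.075 and 0.075 m and z of guide_tube in the frame of tub between 0.02 and 0.13 m and x of sleeve_1 in the frame of tub between -0.1 and 0.1 m and y of sleeve_1 in the frame of tub between -0.075 and 0.075 m and z of sleeve_1 in the frame of tub between 0.02 and 0.13 m and x of sleeve_2 in the frame of tub between -0.1 and 0.1 m and y of sleeve_2 in the frame of tub between -0.075 and 0.075 m and z of sleeve_2 in the frame of tub between 0.02 and 0.13 m and height (world z) of tray between -0.012 and 0.012 m and angle between tray's own z axis and vertical below 0.12 rad and linear speed of tray below 0.02 m/s and linear speed of each of barrel_long, barrel_short, guide_tube, sleeve_1, sleeve_2 below 0.03 m/s); the robot touches nothing.
It fails at once if the wooden bar is knocked more than 40 mm away (distance of wooden_bar from where it was at the start of the episode above 0.04 m).
It fails at once if the magnifier is knocked more than 40 mm away (distance of magnifier from where it was at the start of the episode above 0.04 m).
It fails at once if the pair of pliers is knocked more than 40 mm away (distance of green_pliers from where it was at the start of the episode above 0.04 m).
Of barrel_long, barrel_short, guide_tube, sleeve_1, sleeve_2 only 3 to 5 are there at a start; the rules pass over those that are not, and their reading is None.
At some moment in a run one of barrel_long, barrel_short, guide_tube, sleeve_1, sleeve_2 may be knocked a few centimetres aside while the robot is not near it.
It also fails if it takes over 210 s, if anything falls off the work surface, if the arm or the gripper's body presses on something with over 40 N, if the wrist force passes 120 N, or if a joint passes its speed limit or range.

### The arm

A 6-joint arm with a two-finger parallel gripper is mounted at the origin on a cart in front of the work surface, level with it; the furniture and walls round the work are solid. World frame = base frame: x ahead of the robot, y to its left, z up, the work surface at z = 0. Lengths are in m, angles in rad, forces in N, time in s.
With the tool pointing down it reaches from about 0.375 to 0.975 m from the base axis. Payload 3.8 kg.
Tool frame: the origin (TCP) lies at the very end of the fingers, on their centre line; the grasp point (between the pads) lies 19 mm behind it; z points along the fingers, y is the line along which they close (so a half turn about z gives the same grasp; the last joint's range is limited). The gripper opens to 85 mm and grips with 20 to 120 N. Pads are 22 mm wide; open, the fingers measure 114 mm over their backs; the gripper's body (76 mm by 85 mm) begins 54 mm behind the grasp point. The pads swing forward as they close: fully open they stand 13 mm farther back than shut.
Start: joints at [-1.209, 0.264, 1.604, -0, 1.274, -0.037], TCP at [0.262, -0.622, 0.231] pointing down, gripper open.
Joint ranges: [-2.63, 2.63], [-0.94, 2.18], [0.31, 2.57], [-1.31, 4.45], [0, 2.66], [-2.55, 2.55]. Speed limits (rad/s): [2.57, 2.57, 3.14, 3.14, 3.14, 3.14].

### API

Orientations are given as a rotation vector (axis times angle).
In Python, from workcell import read_state, read_camera, calibration, finish_job gives the robot as it stands.
- The arm moves only by the tool step_arm, never from a script. Its argument "commands" is a list of rows, each an object of numbers: "fingers": the gripper's target within -1 to 1 (shut at 1, half-way at 0, fully open at -1); "dx", "dy", "dz": the shift along the tool's x, y, z in m; "roll": the turn about the tool's z in degrees. In form: [{"fingers": .., "dx": .., "dy": .., "dz": .., "roll": ..}, ...]. A call has 1 to 8 rows; each row is the pose to reach, as a shift and turn from the pose commanded when the call began, along the tool's axes at that moment; what a row does not reach only later rows make up. A row lasts 1/8 s, in which the tool goes at most 62.5 mm and 10.7 degrees, less where a joint would pass 70% of its speed; a pose out of reach is approached as far as the arm can. A call with a gripper value outside its range is refused whole. The fingers move at their own pace and stop on an object; "squeeze" is the grip in N (left out, the last holds). Time passes only in rows, so rows that repeat a pose let the fingers close. It gives the time, the measured TCP pose, the force, the opening and the grip force at its end, in the units of the state.
- read_state(): the state, without advancing time (a new reading comes with each control period).
- read_camera(name): name is "scene" or "top" or "wrist"; returns (picture, depth): 384x512x3 uint8, blue, green, red; 384x512 float32, m along the optical axis (not along the pixel's ray), 0 where there is no reading.
- calibration(name): a dict with "intrinsics" (3x3 intrinsics, pixels), "world_to_cam" (4x4, takes a point from world to camera coordinates). Camera axes: x right, y up, looking along -z (the intrinsics and any distortion apply to the point x, -y, -z); pixel columns grow to the right and rows downward; lengths in m; the calibration is good to about 2 mm. A picture is of the moment at which its call begins: read the wrist's pose just before it. calibration takes no time and is no camera call; for the wrist camera it gives the pose at the moment of the call.
- finish_job(): hands the job in; it is judged then, once.
The state is a dict: "time": time; "q": joint angles; "joint_vel": joint speeds; "joint_torque": joint torques, N m; "tool_pos": TCP position; "tcp_rot": TCP orientation; "wrist_force": force on the tool from outside, world axes, zero at the start; "torque": the same for the moment, N m; "width": opening from 0.0 (shut) to 1.0 (fully open); "grip_force": force on a finger pad.
Only numpy, scipy, OpenCV 4.12 (cv2) and the standard library are available. Lean on these libraries where they do the work, as an engineer would, in place of code of your own. Each camera call takes 0.05 s, during which the arm holds its last target. There are 200 camera calls.

## Working session

There is one attempt and no reset: what is moved stays moved. The work goes in short steps, Python scripts to look and compute and a tool call to move; the robot and the scene stay as the last step left them, time stands still between calls to the robot, and variables do not carry over. Pictures are saved under pics/ and viewed, at most 14 in all, crops included, and the job is handed in when it is done.

Besides the shell and the picture viewer there is one more tool, called after "Call:" in YAML: its name, and indented under it one key for each argument. step_arm: Moves the arm, as the interface text tells. Its arguments: {"type":"object","properties":{"commands":{"type":"array","items":{"type":"object","properties":{"fingers":{"type":"number"},"dx":{"type":"number"},"dy":{"type":"number"},"dz":{"type":"number"},"roll":{"type":"number"}}}},"squeeze":{"type":"number"}},"required":["commands"]}

```bash
ls; mkdir -p pics
cat > h.py <<'E'
import numpy as np, cv2
from workcell import read_state, read_camera, calibration, finish_job
from scipy.spatial.transform import Rotation as R
def cloud(name):
    c=calibration(name); im,d=read_camera(name)
    K=np.array(c["intrinsics"]);T=np.linalg.inv(np.array(c["world_to_cam"]))
    v,u=np.mgrid[0:d.shape[0],0:d.shape[1]]
    P=np.stack([(u-K[0,2])/K[0,0]*d,-(v-K[1,2])/K[1,1]*d,-d],-1)
    W=P@T[:3,:3].T+T[:3,3]; W[d==0]=np.nan
    return im,d,W
E
python3 - <<'E'
from h import *
print(read_state())
for n in ["top","scene"]:
    c=calibration(n);print(n,{k:np.round(v,3).tolist() if not isinstance(v,str) else v for k,v in c.items()})
    im,d,W=cloud(n);cv2.imwrite(f"pics/{n}0.png",im);np.savez(f"{n}0.npz",im=im,W=W)
    print((d>0).mean(), np.nanmin(W,(0,1)),np.nanmax(W,(0,1)))
E
```

```text
pics
{'time': 0.0, 'q': array([-1.20888952e+00,  2.64783466e-01,  1.60541381e+00,  6.46229563e-06,
        1.27365710e+00, -3.69148955e-02]), 'joint_vel': array([ 0.00132912,  0.00032948,  0.00112225, -0.00052772, -0.00080593,
       -0.00011486]), 'joint_torque': array([ 1.15896259e-03, -5.15103829e+01, -3.67317045e+01,  3.99156659e-05,
        1.29327938e-02, -1.70644017e-05]), 'tool_pos': array([ 0.26185448, -0.62133941,  0.22992008]), 'tcp_rot': array([-3.07714900e+00, -6.21878775e-01,  5.64786261e-04]), 'wrist_force': array([-0.64953582, -1.25057334, -0.01981945]), 'torque': array([-0.05699244,  0.00248274, -0.01506503]), 'grip_force': 0.0, 'width': 1.0051446632715293}
top {'intrinsics': [[477.625, 0.0, 264.595], [0.0, 477.625, 192.967], [0.0, 0.0, 1.0]], 'world_to_cam': [[0.026, -1.0, 0.007, -0.049], [0.983, 0.027, 0.18, -0.504], [-0.181, 0.002, 0.984, -1.685], [0.0, 0.0, 0.0, 1.0]]}
0.995880126953125 [-0.36075118 -1.45809554 -0.88380025] [1.42172109 1.3954578  0.80687756]
scene {'intrinsics': [[493.982, 0.0, 264.369], [0.0, 493.982, 192.423], [0.0, 0.0, 1.0]], 'world_to_cam': [[-0.44, -0.898, -0.015, 0.193], [0.552, -0.283, 0.784, -0.352], [-0.708, 0.337, 0.62, -1.524], [0.0, 0.0, 0.0, 1.0]]}
0.9881337483723959 [-0.18485066 -2.42366741 -0.87600111] [2.75303608 1.1577199  0.80477868]
```

View pics/top0.png

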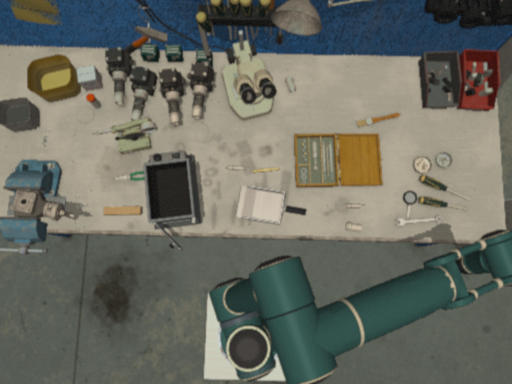

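View pics/scene0.png

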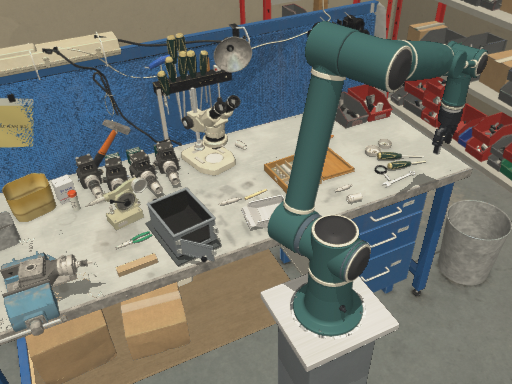

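The top view shows the tub at (172,190) with its door swung open at (170,238), and the tray at (262,205) with its handle at (295,210). Part candidates are at (265,169), (236,168), (355,206) and (354,226). The spare sleeve is at (290,84). I'll zoom in.

Run:
```python
from h import *
im=np.load("top0.npz")["im"]
cv2.imwrite("pics/crop0.png",cv2.resize(im[140:260,130:390],None,fx=3,fy=3,interpolation=cv2.INTER_CUBIC))
W=np.load("top0.npz")["W"]
for u,v in [(236,168),(265,169),(355,206),(354,226),(262,205),(295,210),(290,84),(410,198),(125,211),(172,165),(172,157),(200,190),(160,228),(178,246),(168,242),(100,240)]:
    print((u,v),np.round(W[v,u]*1000))
```

```text
(236, 168) [602.  73.  15.]
(265, 169) [602. -35.  13.]
(355, 206) [ 471. -369.   17.]
(354, 226) [ 397. -365.   17.]
(262, 205) [468. -27.  -0.]
(295, 210) [ 447. -147.   41.]
(290, 84) [ 930. -121.   39.]
(410, 198) [ 509. -577.    2.]
(125, 211) [429. 471.  23.]
(172, 165) [592. 299.  81.]
(172, 157) [617. 297.  97.]
(200, 190) [519. 205.  -3.]
(160, 228) [361. 319. 117.]
(178, 246) [301. 254. 117.]
(168, 242) [ 385.  477. -840.]
(100, 240) [ 387.  850. -856.]
```

View pics/crop0.png

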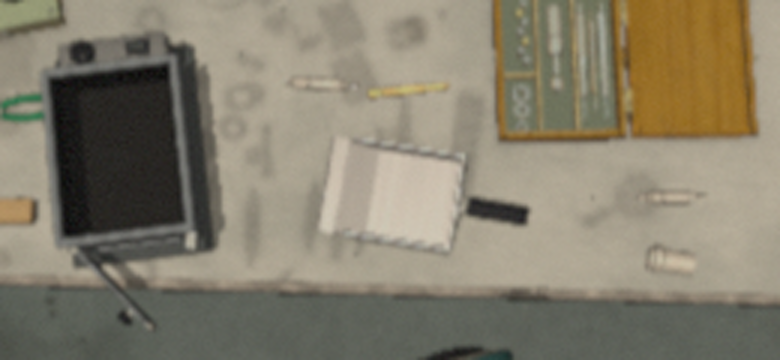

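The crop shows two barrels (235,168 and 355,206 in the full image), the brass tube (265,169) and one sleeve (354,226), so four parts are present. The door's free edge is at (180,248) with the knob at about (172,246). Next I'll measure the poses.

Run:
```python
from h import *
f=np.load("top0.npz");W=f["W"];im=f["im"]
def box(lo,hi,name):
    m=((W>np.array(lo))&(W<np.array(hi))).all(-1)
    P=W[m]; 
    if len(P)<4: print(name,len(P));return
    r=cv2.minAreaRect((P[:,:2]*1000).astype(np.float32))
    a=P[:,:2]-P[:,:2].mean(0);w,v=np.linalg.eigh(a.T@a)
    print(name,len(P),"rect c",np.round(r[0]),"size",np.round(r[1]),"ang",round(r[2],1),"pca deg",round(np.degrees(np.arctan2(v[1,1],v[0,1])),1),"z",np.round(np.percentile(P[:,2],[10,50,95])*1000), "mean",np.round(P[:,:2].mean(0)*1000))
box((.56,.01,.006),(.64,.14,.05),"barrelA")
box((.57,-.1,.006),(.64,.01,.05),"tube")
box((.44,-.44,.008),(.5,-.31,.05),"barrelB")
box((.36,-.42,.008),(.43,-.31,.06),"sleeve")
box((.3,-.1,.03),(.6,.1,.06),"traywalls")
box((.3,-.19,.015),(.6,-.1,.06),"grip")
box((.3,-.19,.012),(.6,.15,.06),"trayall")
box((.37,.15,.125),(.75,.45,.145),"rim")
box((.5,.15,.09),(.75,.45,.12),"ctrl")
box((.2,.15,.1),(.375,.45,.121),"door")
S=np.load("scene0.npz")["W"];W=S;print("scene")
box((.37,.15,.125),(.75,.45,.145),"rim")
box((.2,.15,.1),(.375,.45,.121),"door")
box((.36,-.42,.008),(.43,-.31,.06),"sleeve")
box((.44,-.44,.008),(.5,-.31,.05),"barrelB")
box((.3,-.19,.012),(.6,.15,.06),"trayall")
```

```text
barrelA 122 rect c [601.  74.] size [122.  77.] ang 88.9 pca deg 89.3 z [ 7. 11. 19.] mean [608.  73.]
tube 94 rect c [606. -44.] size [ 66. 108.] ang 1.3 pca deg 92.4 z [ 6. 10. 17.] mean [602. -37.]
barrelB 62 rect c [ 466. -374.] size [122.  53.] ang 85.5 pca deg 87.4 z [ 9. 13. 19.] mean [ 476. -363.]
sleeve 129 rect c [ 394. -349.] size [77. 63.] ang 82.7 pca deg 82.1 z [18. 27. 36.] mean [ 395. -359.]
traywalls 136 rect c [468. -22.] size [159. 121.] ang 82.0 pca deg -169.6 z [33. 39. 46.] mean [463. -43.]
grip 261 rect c [ 518. -146.] size [ 86. 163.] ang 87.3 pca deg 171.0 z [23. 33. 41.] mean [ 489. -147.]
trayall 821 rect c [478. -49.] size [275. 252.] ang 87.3 pca deg 98.0 z [14. 25. 42.] mean [483. -44.]
rim 717 rect c [573. 318.] size [387. 178.] ang 15.0 pca deg -157.6 z [129. 134. 141.] mean [541. 319.]
ctrl 528 rect c [614. 329.] size [288. 164.] ang 23.4 pca deg 46.6 z [ 93. 101. 116.] mean [631. 344.]
door 60 rect c [337. 294.] size [108.   6.] ang 45.7 pca deg 46.0 z [105. 113. 119.] mean [338. 294.]
scene
rim 649 rect c [567. 317.] size [391. 179.] ang 15.7 pca deg -158.2 z [128. 133. 139.] mean [533. 318.]
door 137 rect c [337. 298.] size [121.  16.] ang 48.1 pca deg 46.8 z [102. 109. 116.] mean [335. 296.]
sleeve 109 rect c [ 391. -364.] size [61. 35.] ang 88.6 pca deg 80.8 z [13. 25. 33.] mean [ 386. -360.]
barrelB 46 rect c [ 466. -379.] size [ 30. 106.] ang 9.9 pca deg 94.6 z [ 9. 12. 18.] mean [ 469. -364.]
trayall 596 rect c [501. -43.] size [197. 283.] ang 0.0 pca deg 123.3 z [14. 22. 41.] mean [496. -11.]
```

```bash
cat >> h.py <<'E'
def box(W,lo,hi,name,q=False):
    m=((W>np.array(lo))&(W<np.array(hi))).all(-1).astype(np.uint8)
    n,l,s,c=cv2.connectedComponentsWithStats(m,connectivity=8)
    if n<2: print(name,"none");return
    k=1+np.argmax(s[1:,4]); P=W[l==k]
    r=cv2.minAreaRect((P[:,:2]*1000).astype(np.float32))
    a=P[:,:2]-P[:,:2].mean(0);w,v=np.linalg.eigh(a.T@a)
    if not q: print(name,len(P),"rect c",np.round(r[0],1),"size",np.round(r[1],1),"ang",round(r[2],1),"pca deg",round(np.degrees(np.arctan2(v[1,1],v[0,1]))%180,1),"z",np.round(np.percentile(P[:,2],[10,50,95])*1000), "corners",np.round(cv2.boxPoints(r)).tolist())
    return P
E
python3 - <<'E'
from h import *
for n in ("top","scene"):
    W=np.load(n+"0.npz")["W"];print(n)
    for lo,hi,nm in [((.56,.01,.007),(.64,.14,.05),"barrelA"),((.57,-.1,.006),(.64,.01,.05),"tube"),((.44,-.44,.008),(.5,-.31,.05),"barrelB"),((.36,-.42,.008),(.43,-.31,.06),"sleeve"),((.36,-.12,.032),(.56,.1,.06),"traywalls"),((.4,-.19,.025),(.5,-.12,.06),"grip"),((.37,.2,.125),(.62,.42,.145),"rim"),((.2,.15,.1),(.375,.45,.121),"door")]:
        box(W,lo,hi,nm)
E
```

```text
top
barrelA 79 rect c [606.2  76.6] size [21.2 81. ] ang 6.4 pca deg 88.5 z [ 9. 13. 20.] corners [[591.0, 116.0], [600.0, 35.0], [621.0, 38.0], [612.0, 118.0]]
tube 62 rect c [601.8 -40.5] size [ 13.  101.3] ang 6.9 pca deg 97.2 z [ 7. 11. 18.] corners [[589.0, 9.0], [601.0, -92.0], [614.0, -90.0], [602.0, 11.0]]
barrelB 55 rect c [ 476.7 -359. ] size [13.2 68. ] ang 0.5 pca deg 92.4 z [ 9. 14. 19.] corners [[470.0, -325.0], [470.0, -393.0], [484.0, -393.0], [483.0, -325.0]]
sleeve 124 rect c [ 397.9 -360.4] size [56.  34.2] ang 81.8 pca deg 82.7 z [20. 27. 36.] corners [[377.0, -386.0], [411.0, -391.0], [419.0, -335.0], [385.0, -330.0]]
traywalls 108 rect c [493.5 -66.5] size [178.1  91.3] ang 39.4 pca deg 41.7 z [35. 39. 47.] corners [[396.0, -88.0], [454.0, -158.0], [591.0, -45.0], [533.0, 25.0]]
grip 118 rect c [ 450.  -153.2] size [65.8 24.8] ang 81.8 pca deg 81.8 z [29. 34. 42.] corners [[433.0, -184.0], [458.0, -188.0], [467.0, -122.0], [442.0, -119.0]]
rim 569 rect c [494.7 296.2] size [211.2 160.7] ang 9.0 pca deg 9.3 z [128. 133. 140.] corners [[378.0, 359.0], [403.0, 200.
[... 644 characters left out ...]
0], [479.0, -399.0], [474.0, -324.0]]
sleeve 108 rect c [ 389.6 -364.6] size [60.1 34.9] ang 85.8 pca deg 82.0 z [13. 25. 33.] corners [[370.0, -393.0], [405.0, -396.0], [409.0, -336.0], [374.0, -333.0]]
traywalls 83 rect c [514.3 -44. ] size [135.   30.1] ang 75.3 pca deg 79.5 z [33. 39. 44.] corners [[483.0, -105.0], [512.0, -113.0], [546.0, 17.0], [517.0, 25.0]]
grip none
rim 512 rect c [487.6 294. ] size [218.7 161.6] ang 8.7 pca deg 7.3 z [128. 133. 138.] corners [[367.0, 357.0], [392.0, 198.0], [608.0, 231.0], [584.0, 390.0]]
door 137 rect c [337.1 297.5] size [120.8  16.5] ang 48.1 pca deg 46.8 z [102. 109. 116.] corners [[291.0, 258.0], [303.0, 247.0], [384.0, 337.0], [371.0, 348.0]]
```

```bash
cat >> h.py <<'E'
def go(x,y,z,axis=None,full=None):
    """shift for tool to reach world x,y,z (mm); axis: world angle (deg) of tool y mod 180"""
    s=read_state();M=R.from_rotvec(s["tcp_rot"]).as_matrix()
    d=M.T@(np.array([x,y,z])/1000-s["tool_pos"])
    cur=np.degrees(np.arctan2(M[1,1],M[0,1])); roll=0
    if axis is not None: roll=-((axis-cur+90)%180-90)
    print("d",np.round(d*1000,1),"mm roll",round(roll,1),"| cur",np.round(s["tool_pos"]*1000,1),"yaxis",round(cur,1),"tilt",round(np.degrees(np.arccos(-M[2,2])),1),"q6",round(s["q"][5],2),"w",round(s["width"],2),"t",round(s["time"],1),"F",np.round(s["wrist_force"],1),"g",round(s["grip_force"],1))
E
python3 -c "
from h import *
go(400,-365,230,87.0)"
```

```text
d [ 226.9 -182.7    0.5] mm roll 25.8 | cur [ 261.9 -621.4  230.1] yaxis -67.2 tilt 0.1 q6 -0.04 w 1.0 t 0.1 F [-0.4  0.2 -0.1] g 0.0
```

Call:
step_arm:
  commands:
    - {"dx": 0.06,"dy": -0.045,"roll": -10,"fingers": -1}
    - {"dx": 0.11,"dy": -0.09,"roll": -20}
    - {"dx": 0.16,"dy": -0.13,"roll": -30}
    - {"dx": 0.2,"dy": -0.16,"roll": -40}
    - {"dx": 0.227,"dy": -0.183,"roll": -50}
    - {"dx": 0.227,"dy": -0.183,"roll": -60}
    - {"dx": 0.227,"dy": -0.183,"roll": -65}
    - {"dx": 0.227,"dy": -0.183,"roll": -65}

```text
invalid input
```

Run:
```python
from h import *
go(400,-365,230,0)
im,d,W=cloud("wrist");cv2.imwrite("pics/w1.png",im);np.savez("w1.npz",im=im,W=W)
c=calibration("wrist");print(np.round(c["intrinsics"],1).tolist(),np.round(np.linalg.inv(c["world_to_cam"]),3).tolist())
box(W,(.43,-.45,.006),(.52,-.29,.05),"barrelB")
box(W,(.35,-.44,.006),(.43,-.29,.05),"sleeve")
```

```text
d [ 226.9 -182.7    0.5] mm roll -67.2 | cur [ 261.9 -621.4  230.1] yaxis -67.2 tilt 0.1 q6 -0.04 w 1.0 t 0.1 F [-0.4  0.2 -0.1] g 0.0
[[292.2, 0.0, 259.0], [0.0, 292.2, 189.9], [0.0, 0.0, 1.0]] [[0.388, 0.874, 0.293, 0.338], [-0.921, 0.368, 0.123, -0.59], [-0.0, -0.318, 0.948, 0.372], [0.0, 0.0, 0.0, 1.0]]
barrelB none
sleeve none
```

View pics/w1.png

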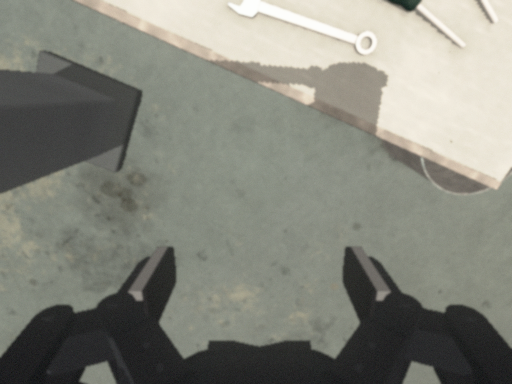

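The arm didn't move because every row needs all the fields. The picture only shows the floor and the bench edge. I'll resend the full rows.

Call:
step_arm:
  commands:
    - {"dx": 0.06,"dy": -0.045,"dz": 0,"roll": -10,"fingers": -1}
    - {"dx": 0.11,"dy": -0.09,"dz": 0,"roll": -20,"fingers": -1}
    - {"dx": 0.16,"dy": -0.13,"dz": 0,"roll": -30,"fingers": -1}
    - {"dx": 0.2,"dy": -0.16,"dz": 0,"roll": -40,"fingers": -1}
    - {"dx": 0.227,"dy": -0.183,"dz": 0,"roll": -50,"fingers": -1}
    - {"dx": 0.227,"dy": -0.183,"dz": 0,"roll": -60,"fingers": -1}
    - {"dx": 0.227,"dy": -0.183,"dz": 0,"roll": -67,"fingers": -1}
    - {"dx": 0.227,"dy": -0.183,"dz": 0,"roll": -67,"fingers": -1}
  squeeze: 40

```text
time: 1.15
tool_pos: [0.4002, -0.3649, 0.231]
tcp_rot: [-2.225, -2.217, 0.0]
wrist_force: [0.0, -0.3, -0.4]
width: 1.0
grip_force: 0.0
```

Run:
```python
from h import *
go(400,-365,230,0)
im,d,W=cloud("wrist");cv2.imwrite("pics/w2.png",im);np.savez("w2.npz",im=im,W=W)
box(W,(.43,-.45,.006),(.52,-.29,.05),"barrelB")
box(W,(.35,-.44,.006),(.43,-.29,.05),"sleeve")
```

```text
d [-0.1 -0.2  1. ] mm roll -0.2 | cur [ 400.2 -364.9  231. ] yaxis -0.2 tilt 0.0 q6 -0.78 w 1.0 t 1.1 F [ 0.  -0.3 -0.4] g 0.0
barrelB 616 rect c [ 473.7 -367.2] size [15.9 83.1] ang 2.7 pca deg 91.6 z [ 9. 13. 15.] corners [[464.0, -326.0], [468.0, -409.0], [484.0, -408.0], [480.0, -325.0]]
sleeve 1058 rect c [ 393.9 -363. ] size [55.2 32.4] ang 82.8 pca deg 81.8 z [22. 28. 31.] corners [[374.0, -388.0], [407.0, -392.0], [413.0, -338.0], [381.0, -334.0]]
```

View pics/w2.png

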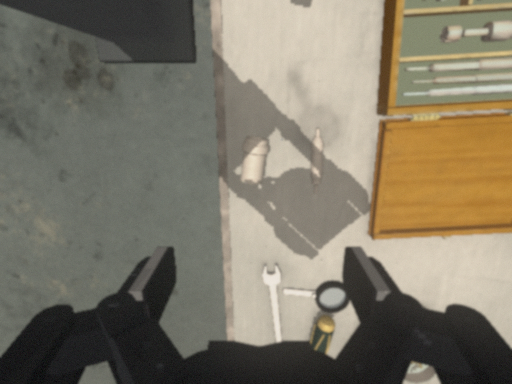

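The wrist view shows the sleeve at (255,160) and barrel B at (317,155). B measures 83 mm, so it is the short one. I'll pick the sleeve first.

```bash
python3 -c "
from h import *
go(394,-363,8,-8)"
```

```text
d [  1.9  -6.1 223. ] mm roll 7.7 | cur [ 400.1 -365.   231. ] yaxis -0.3 tilt 0.0 q6 -0.78 w 1.0 t 1.2 F [0.5 0.1 0.7] g 0.0
```

Call:
step_arm:
  commands:
    - {"dx": 0.002,"dy": -0.006,"dz": 0.06,"roll": 8,"fingers": -1}
    - {"dx": 0.002,"dy": -0.006,"dz": 0.12,"roll": 8,"fingers": -1}
    - {"dx": 0.002,"dy": -0.006,"dz": 0.17,"roll": 8,"fingers": -1}
    - {"dx": 0.002,"dy": -0.006,"dz": 0.2,"roll": 8,"fingers": -0.5}
    - {"dx": 0.002,"dy": -0.006,"dz": 0.222,"roll": 8,"fingers": -0.3}
    - {"dx": 0.002,"dy": -0.006,"dz": 0.222,"roll": 8,"fingers": 1}
    - {"dx": 0.002,"dy": -0.006,"dz": 0.222,"roll": 8,"fingers": 1}
    - {"dx": 0.002,"dy": -0.006,"dz": 0.222,"roll": 8,"fingers": 1}
  squeeze: 40

```text
time: 2.2
tool_pos: [0.395, -0.3641, 0.0106]
tcp_rot: [2.373, 2.056, 0.0]
wrist_force: [-0.2, 0.9, -1.1]
width: 0.374
grip_force: 43.9
```

Call:
step_arm:
  commands:
    - {"dx": 0,"dy": 0,"dz": 0,"roll": 0,"fingers": 1}
    - {"dx": 0,"dy": 0,"dz": 0,"roll": 0,"fingers": 1}
    - {"dx": 0,"dy": 0,"dz": -0.05,"roll": 0,"fingers": 1}
    - {"dx": 0,"dy": 0,"dz": -0.11,"roll": 0,"fingers": 1}
    - {"dx": 0,"dy": 0,"dz": -0.17,"roll": 0,"fingers": 1}
    - {"dx": 0,"dy": 0,"dz": -0.22,"roll": 0,"fingers": 1}

```text
time: 2.95
tool_pos: [0.3945, -0.3634, 0.2323]
tcp_rot: [2.372, 2.056, 0.0]
wrist_force: [-0.0, 0.0, -1.5]
width: 0.378
grip_force: 44.0
```

```bash
python3 -c "
from h import *
go(380,-130,250,82)"
```

```text
d [229.  -47.4 -18.2] mm roll 89.8 | cur [ 394.5 -363.4  232.3] yaxis -8.2 tilt 0.1 q6 -0.65 w 0.38 t 3.0 F [-0.   0.  -1.5] g 44.0
```

```bash
python3 -c "
from h import *
go(463,-62,250,82)"
```

```text
d [308.1  25.1 -18.1] mm roll 89.8 | cur [ 394.5 -363.4  232.3] yaxis -8.2 tilt 0.1 q6 -0.65 w 0.38 t 3.0 F [-0.   0.  -1.5] g 44.0
```

Call:
step_arm:
  commands:
    - {"dx": 0.04,"dy": 0,"dz": -0.018,"roll": 10,"fingers": 1}
    - {"dx": 0.09,"dy": 0.01,"dz": -0.018,"roll": 20,"fingers": 1}
    - {"dx": 0.14,"dy": 0.01,"dz": -0.018,"roll": 30,"fingers": 1}
    - {"dx": 0.19,"dy": 0.02,"dz": -0.018,"roll": 40,"fingers": 1}
    - {"dx": 0.24,"dy": 0.025,"dz": -0.018,"roll": 50,"fingers": 1}
    - {"dx": 0.28,"dy": 0.025,"dz": -0.018,"roll": 60,"fingers": 1}
    - {"dx": 0.308,"dy": 0.025,"dz": -0.018,"roll": 70,"fingers": 1}
    - {"dx": 0.308,"dy": 0.025,"dz": -0.018,"roll": 80,"fingers": 1}

```text
time: 3.95
tool_pos: [0.4626, -0.0598, 0.2474]
tcp_rot: [-3.141, -0.047, -0.0]
wrist_force: [-0.4, -0.3, -1.2]
width: 0.375
grip_force: 44.1
```

Call:
step_arm:
  commands:
    - {"dx": 0,"dy": 0,"dz": 0,"roll": 10,"fingers": 1}
    - {"dx": 0,"dy": 0,"dz": 0,"roll": 10,"fingers": 1}
    - {"dx": 0,"dy": 0,"dz": 0,"roll": 10,"fingers": 1}

```text
time: 4.32
tool_pos: [0.4625, -0.0619, 0.2473]
tcp_rot: [3.134, -0.219, 0.0]
wrist_force: [0.4, -0.5, -1.8]
width: 0.378
grip_force: 44.1
```

Run:
```python
from h import *
go(463,-62,60,82)
im,d,W=cloud("wrist");cv2.imwrite("pics/w3.png",im);np.savez("w3.npz",im=im,W=W)
box(W,(.34,-.13,.033),(.56,.1,.05),"walls")
box(W,(.4,-.2,.028),(.5,-.115,.05),"grip")
box(W,(.38,.03,.014),(.56,.12,.03),"edge")
box(W,(.55,-.1,.006),(.64,.013,.03),"tube")
box(W,(.55,.013,.006),(.64,.14,.03),"barrelA")
```

```text
d [  0.5   0.  187.3] mm roll 0.0 | cur [462.5 -61.9 247.3] yaxis -98.0 tilt 0.0 q6 1.52 w 0.38 t 4.3 F [ 0.4 -0.5 -1.8] g 44.1
walls 939 rect c [492.9 -68.6] size [178.7  91. ] ang 40.3 pca deg 44.8 z [38. 40. 42.] corners [[395.0, -92.0], [454.0, -161.0], [590.0, -45.0], [532.0, 24.0]]
grip 1091 rect c [ 449.4 -151.3] size [74.7 24.3] ang 82.0 pca deg 81.7 z [31. 34. 35.] corners [[432.0, -187.0], [456.0, -190.0], [467.0, -116.0], [443.0, -113.0]]
edge 2014 rect c [476.1  42.9] size [ 37.6 117.4] ang 83.8 pca deg 176.4 z [17. 20. 22.] corners [[416.0, 31.0], [532.0, 18.0], [536.0, 55.0], [420.0, 68.0]]
tube 792 rect c [601.7 -39.6] size [ 11.6 101.7] ang 7.0 pca deg 97.6 z [ 7.  9. 11.] corners [[590.0, 10.0], [602.0, -91.0], [614.0, -89.0], [601.0, 12.0]]
barrelA 911 rect c [606.   70.1] size [95.7 15.5] ang 88.1 pca deg 88.3 z [ 9. 13. 15.] corners [[597.0, 23.0], [612.0, 22.0], [615.0, 118.0], [600.0, 118.0]]
```

View pics/w3.png

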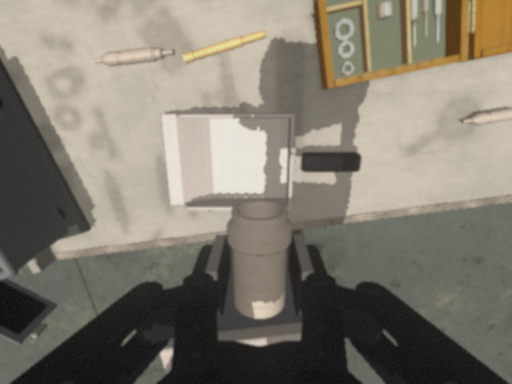

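The wrist view shows the tray at (230,160), with its grip at (330,162) and the lip on the left. The tube is at (225,46), the long barrel at (135,56), and the sleeve is held. Now I'll lower the sleeve and release it.

Call:
step_arm:
  commands:
    - {"dx": 0,"dy": -0.003,"dz": 0.06,"roll": 0,"fingers": 1}
    - {"dx": 0,"dy": -0.003,"dz": 0.12,"roll": 0,"fingers": 1}
    - {"dx": 0,"dy": -0.003,"dz": 0.18,"roll": 0,"fingers": 1}
    - {"dx": 0,"dy": -0.003,"dz": 0.215,"roll": 0,"fingers": 1}
    - {"dx": 0,"dy": -0.003,"dz": 0.231,"roll": 0,"fingers": 1}
    - {"dx": 0,"dy": -0.003,"dz": 0.231,"roll": 0,"fingers": 1}
    - {"dx": 0,"dy": -0.003,"dz": 0.231,"roll": 0,"fingers": 0}
    - {"dx": 0,"dy": -0.003,"dz": 0.231,"roll": 0,"fingers": 0}

```text
time: 5.38
tool_pos: [0.4652, -0.0593, 0.0183]
tcp_rot: [3.133, -0.223, 0.007]
wrist_force: [0.8, -0.7, -0.1]
width: 0.497
grip_force: 0.0
```

Call:
step_arm:
  commands:
    - {"dx": 0,"dy": 0,"dz": 0,"roll": 0,"fingers": 0}
    - {"dx": 0,"dy": 0,"dz": -0.04,"roll": 0,"fingers": 0}
    - {"dx": 0,"dy": 0,"dz": -0.1,"roll": 0,"fingers": 0}
    - {"dx": 0,"dy": 0,"dz": -0.1,"roll": 0,"fingers": 0}

```text
time: 5.88
tool_pos: [0.4681, -0.0598, 0.1224]
tcp_rot: [3.132, -0.223, 0.02]
wrist_force: [0.1, -0.7, 0.3]
width: 0.499
grip_force: 0.0
```

```bash
python3 -c "
from h import *
go(602,-39.5,4,7.5)"
```

```text
d [128.2 -39.1 120. ] mm roll 74.4 | cur [468.1 -59.8 122.4] yaxis -98.1 tilt 0.7 q6 1.53 w 0.5 t 5.9 F [ 0.1 -0.7  0.3] g 0.0
```

Call:
step_arm:
  commands:
    - {"dx": 0.01,"dy": 0,"dz": -0.02,"roll": -10,"fingers": 0}
    - {"dx": 0.03,"dy": -0.01,"dz": -0.02,"roll": -20,"fingers": 0}
    - {"dx": 0.05,"dy": -0.02,"dz": -0.02,"roll": -30,"fingers": 0}
    - {"dx": 0.07,"dy": -0.025,"dz": -0.02,"roll": -40,"fingers": 0}
    - {"dx": 0.09,"dy": -0.03,"dz": -0.02,"roll": -50,"fingers": 0}
    - {"dx": 0.11,"dy": -0.035,"dz": -0.02,"roll": -60,"fingers": 0}
    - {"dx": 0.128,"dy": -0.039,"dz": 0,"roll": -70,"fingers": 0}
    - {"dx": 0.128,"dy": -0.039,"dz": 0.02,"roll": -80,"fingers": 0}

```text
time: 6.88
tool_pos: [0.5965, -0.0383, 0.0954]
tcp_rot: [2.538, 1.851, 0.001]
wrist_force: [-0.3, -0.3, -0.3]
width: 0.499
grip_force: 0.0
```

Call:
step_arm:
  commands:
    - {"dx": 0,"dy": 0,"dz": 0,"roll": -10,"fingers": 0}
    - {"dx": 0,"dy": 0,"dz": 0,"roll": -20,"fingers": 0}
    - {"dx": 0,"dy": 0,"dz": 0,"roll": -25.5,"fingers": 0}
    - {"dx": 0,"dy": 0,"dz": 0,"roll": -25.5,"fingers": 0}

```text
time: 7.38
tool_pos: [0.5947, -0.0384, 0.0954]
tcp_rot: [-2.075, -2.357, 0.001]
wrist_force: [0.4, -0.7, 0.3]
width: 0.493
grip_force: 0.0
```

Run:
```python
from h import *
go(602,-39.5,4,7.5);print(read_state()["q"])
im,d,W=cloud("top")
box(W,(.42,-.12,.015),(.54,.02,.038),"in tray")
box(W,(.55,-.1,.006),(.64,.013,.02),"tube")
box(W,(.55,.013,.006),(.64,.14,.03),"barrelA")
box(W,(.44,-.44,.008),(.5,-.31,.05),"barrelB")
```

```text
d [-2.1  7.2 91.4] mm roll -0.2 | cur [594.7 -38.4  95.4] yaxis 7.3 tilt 0.1 q6 -0.23 w 0.49 t 7.4 F [ 0.4 -0.7  0.3] g 0.0
[-1.06244712e-01  2.36082470e-01  1.90418964e+00 -1.73033976e-06
  1.00257512e+00 -2.33456840e-01]
in tray 36 rect c [ 457.1 -107.7] size [37.  21.8] ang 0.2 pca deg 0.2 z [25. 32. 37.] corners [[439.0, -97.0], [439.0, -119.0], [476.0, -119.0], [476.0, -97.0]]
tube 4 rect c [620.   -2.6] size [10.8  5.5] ang 45.4 pca deg 62.5 z [ 7.  7. 12.] corners [[614.0, -5.0], [618.0, -8.0], [626.0, -1.0], [622.0, 3.0]]
barrelA 56 rect c [606.   91.8] size [53.1 21. ] ang 80.6 pca deg 87.1 z [ 8. 13. 20.] corners [[591.0, 67.0], [612.0, 64.0], [621.0, 116.0], [600.0, 120.0]]
barrelB 56 rect c [ 476.8 -366.5] size [12.5 66.9] ang 1.1 pca deg 91.3 z [ 9. 13. 18.] corners [[470.0, -333.0], [471.0, -400.0], [484.0, -400.0], [482.0, -333.0]]
```

Call:
step_arm:
  commands:
    - {"dx": -0.002,"dy": 0.007,"dz": 0.04,"roll": 0,"fingers": 0.2}
    - {"dx": -0.002,"dy": 0.007,"dz": 0.07,"roll": 0,"fingers": 0.2}
    - {"dx": -0.002,"dy": 0.007,"dz": 0.09,"roll": 0,"fingers": 0.2}
    - {"dx": -0.002,"dy": 0.007,"dz": 0.091,"roll": 0,"fingers": 0.2}
    - {"dx": -0.002,"dy": 0.007,"dz": 0.091,"roll": 0,"fingers": 1}
    - {"dx": -0.002,"dy": 0.007,"dz": 0.091,"roll": 0,"fingers": 1}
    - {"dx": -0.002,"dy": 0.007,"dz": 0.091,"roll": 0,"fingers": 1}
    - {"dx": -0.002,"dy": 0.007,"dz": 0.091,"roll": 0,"fingers": 1}

```text
time: 8.43
tool_pos: [0.6036, -0.0396, 0.0066]
tcp_rot: [2.073, 2.358, 0.002]
wrist_force: [-0.3, -0.7, 5.2]
width: 0.115
grip_force: 40.4
```

Call:
step_arm:
  commands:
    - {"dx": 0,"dy": 0,"dz": 0,"roll": 0,"fingers": 1}
    - {"dx": 0,"dy": 0,"dz": 0,"roll": 0,"fingers": 1}
    - {"dx": 0,"dy": 0,"dz": -0.05,"roll": 0,"fingers": 1}
    - {"dx": 0,"dy": 0,"dz": -0.11,"roll": 0,"fingers": 1}
    - {"dx": 0,"dy": 0,"dz": -0.15,"roll": 0,"fingers": 1}
    - {"dx": 0,"dy": 0,"dz": -0.15,"roll": 0,"fingers": 1}

```text
time: 9.18
tool_pos: [0.6057, -0.0398, 0.1602]
tcp_rot: [2.07, 2.354, 0.008]
wrist_force: [0.1, 1.1, -0.1]
width: 0.117
grip_force: 39.8
```

```bash
python3 -c "
from h import *
go(467,-22,150,82)"
```

```text
d [  35.5 -135.3    9. ] mm roll -74.6 | cur [605.7 -39.8 160.2] yaxis 7.4 tilt 0.5 q6 -0.24 w 0.12 t 9.2 F [ 0.1  1.1 -0.1] g 39.8
```

Call:
step_arm:
  commands:
    - {"dx": 0,"dy": -0.02,"dz": 0,"roll": -10,"fingers": 1}
    - {"dx": 0.01,"dy": -0.04,"dz": 0,"roll": -20,"fingers": 1}
    - {"dx": 0.01,"dy": -0.06,"dz": 0,"roll": -30,"fingers": 1}
    - {"dx": 0.02,"dy": -0.08,"dz": 0,"roll": -40,"fingers": 1}
    - {"dx": 0.03,"dy": -0.1,"dz": 0,"roll": -50,"fingers": 1}
    - {"dx": 0.038,"dy": -0.12,"dz": 0,"roll": -60,"fingers": 1}
    - {"dx": 0.038,"dy": -0.134,"dz": 0,"roll": -70,"fingers": 1}
    - {"dx": 0.038,"dy": -0.134,"dz": 0.01,"roll": -74.6,"fingers": 1}

```text
time: 10.18
tool_pos: [0.4629, -0.0189, 0.1439]
tcp_rot: [-0.215, -3.132, 0.0]
wrist_force: [1.0, 0.6, -1.6]
width: 0.112
grip_force: 39.8
```

Run:
```python
from h import *
go(468,-19.6,13,82)
im,d,W=cloud("wrist");np.savez("w4.npz",im=im,W=W)
cv2.imwrite("pics/w4.png",im)
```

```text
d [ -5.4  -0.  130.9] mm roll 0.1 | cur [462.9 -18.9 143.9] yaxis 82.1 tilt 0.1 q6 -1.53 w 0.11 t 10.2 F [ 1.   0.6 -1.6] g 39.8
```

View pics/w4.png

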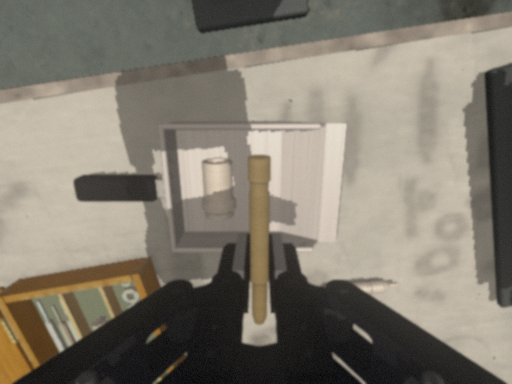

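The sleeve is in the tray at (218,188), and the tube is held roughly central at (258,240). I'll check how the tube sits in the grip.

Run:
```python
from h import *
f=np.load("w4.npz");W=f["W"];im=f["im"]
for v in (150,154,158,200,300,316,320,324): print(v,np.round(W[v,258]*1000))
box(W,(.42,-.11,.015),(.51,.02,.037),"sleeve")
```

```text
150 [436. -16.   1.]
154 [412. -13. 138.]
158 [412. -13. 148.]
200 [434. -16. 147.]
300 [495. -24. 147.]
316 [507. -26. 146.]
320 [509. -26. 147.]
324 [513. -27. 146.]
sleeve 1731 rect c [463.6 -59.5] size [32.5 55.4] ang 82.5 pca deg 172.8 z [25. 31. 34.] corners [[434.0, -72.0], [489.0, -79.0], [493.0, -47.0], [438.0, -40.0]]
```

Call:
step_arm:
  commands:
    - {"dx": -0.0065,"dy": 0,"dz": 0.05,"roll": 0,"fingers": 1}
    - {"dx": -0.0065,"dy": 0,"dz": 0.09,"roll": 0,"fingers": 1}
    - {"dx": -0.0065,"dy": 0,"dz": 0.12,"roll": 0,"fingers": 1}
    - {"dx": -0.0065,"dy": 0,"dz": 0.13,"roll": 0,"fingers": 1}
    - {"dx": -0.0065,"dy": 0,"dz": 0.13,"roll": 0,"fingers": 1}
    - {"dx": -0.0065,"dy": 0,"dz": 0.13,"roll": 0,"fingers": 0.5}
    - {"dx": -0.0065,"dy": 0,"dz": 0.13,"roll": 0,"fingers": 0.5}

```text
time: 11.1
tool_pos: [0.4726, -0.02, 0.0167]
tcp_rot: [0.221, 3.131, 0.0]
wrist_force: [1.0, 0.5, 0.3]
width: 0.246
grip_force: 0.4
```

Call:
step_arm:
  commands:
    - {"dx": 0,"dy": 0,"dz": 0,"roll": 0,"fingers": 0.5}
    - {"dx": 0,"dy": 0,"dz": -0.04,"roll": 0,"fingers": 0.5}
    - {"dx": 0,"dy": 0,"dz": -0.1,"roll": 0,"fingers": 0.4}
    - {"dx": 0,"dy": 0,"dz": -0.1,"roll": 0,"fingers": 0.3}

```text
time: 11.6
tool_pos: [0.4762, -0.0204, 0.1214]
tcp_rot: [0.22, 3.122, -0.001]
wrist_force: [-0.2, -0.4, 0.6]
width: 0.35
grip_force: 0.0
```

Run:
```python
from h import *
go(606,70,90,-2)
im,d,W=cloud("wrist")
box(W,(.42,-.11,.015),(.51,.02,.037),"sleeve")
box(W,(.4,-.05,.008),(.53,.02,.037),"tube")
box(W,(.55,.013,.006),(.64,.14,.03),"barrelA")
```

```text
d [-115.5  107.7   32.8] mm roll 84.0 | cur [476.2 -20.4 121.4] yaxis 82.0 tilt 0.7 q6 -1.53 w 0.35 t 11.6 F [-0.2 -0.4  0.6] g 0.0
sleeve 2108 rect c [463.6 -60.2] size [32.3 55.4] ang 82.1 pca deg 172.8 z [24. 31. 34.] corners [[434.0, -72.0], [489.0, -80.0], [493.0, -48.0], [438.0, -40.0]]
tube 3069 rect c [473.6  -8.1] size [ 70.5 103.8] ang 82.2 pca deg 177.6 z [ 9. 12. 31.] corners [[417.0, -36.0], [520.0, -50.0], [530.0, 20.0], [427.0, 34.0]]
barrelA 269 rect c [604.1  98.1] size [36.7 13.3] ang 69.9 pca deg 75.3 z [ 7. 11. 15.] corners [[592.0, 83.0], [604.0, 79.0], [617.0, 113.0], [604.0, 118.0]]
```

Call:
step_arm:
  commands:
    - {"dx": 0,"dy": 0,"dz": -0.02,"roll": 10,"fingers": 0.2}
    - {"dx": -0.02,"dy": 0.02,"dz": -0.02,"roll": 20,"fingers": 0.2}
    - {"dx": -0.04,"dy": 0.04,"dz": -0.02,"roll": 30,"fingers": 0.2}
    - {"dx": -0.06,"dy": 0.06,"dz": -0.02,"roll": 40,"fingers": 0.2}
    - {"dx": -0.08,"dy": 0.08,"dz": -0.02,"roll": 50,"fingers": 0.2}
    - {"dx": -0.1,"dy": 0.1,"dz": -0.02,"roll": 60,"fingers": 0.2}
    - {"dx": -0.115,"dy": 0.108,"dz": -0.02,"roll": 70,"fingers": 0.2}
    - {"dx": -0.115,"dy": 0.108,"dz": 0,"roll": 80,"fingers": 0.2}

```text
time: 12.65
tool_pos: [0.6019, 0.0716, 0.115]
tcp_rot: [2.188, 2.253, 0.002]
wrist_force: [0.5, -0.7, -0.1]
width: 0.4
grip_force: 0.0
```

Call:
step_arm:
  commands:
    - {"dx": 0,"dy": 0,"dz": 0,"roll": 4,"fingers": 0.2}
    - {"dx": 0,"dy": 0,"dz": 0.02,"roll": 4,"fingers": 0.2}
    - {"dx": 0,"dy": 0,"dz": 0.02,"roll": 4,"fingers": 0.2}
    - {"dx": 0,"dy": 0,"dz": 0.02,"roll": 4,"fingers": 0.2}

```text
time: 13.15
tool_pos: [0.5996, 0.0708, 0.0944]
tcp_rot: [-2.26, -2.181, 0.002]
wrist_force: [0.7, 0.1, -0.3]
width: 0.401
grip_force: 0.0
```

Run:
```python
from h import *
go(606,70,5,-2)
im,d,W=cloud("wrist")
box(W,(.56,.015,.006),(.64,.14,.02),"barrelA")
```

```text
d [-0.6  6.6 89.4] mm roll -0.0 | cur [599.6  70.8  94.4] yaxis -2.0 tilt 0.1 q6 0.11 w 0.4 t 13.2 F [ 0.7  0.1 -0.3] g 0.0
barrelA 1618 rect c [605.3  70.3] size [95.2 15.1] ang 87.8 pca deg 88.0 z [ 9. 13. 15.] corners [[596.0, 23.0], [611.0, 22.0], [615.0, 118.0], [600.0, 118.0]]
```

Call:
step_arm:
  commands:
    - {"dx": 0,"dy": 0.005,"dz": 0.04,"roll": 0,"fingers": 0.2}
    - {"dx": 0,"dy": 0.005,"dz": 0.07,"roll": 0,"fingers": 0.2}
    - {"dx": 0,"dy": 0.005,"dz": 0.088,"roll": 0,"fingers": 0.2}
    - {"dx": 0,"dy": 0.005,"dz": 0.088,"roll": 0,"fingers": 0.2}
    - {"dx": 0,"dy": 0.005,"dz": 0.088,"roll": 0,"fingers": 1}
    - {"dx": 0,"dy": 0.005,"dz": 0.088,"roll": 0,"fingers": 1}
    - {"dx": 0,"dy": 0.005,"dz": 0.088,"roll": 0,"fingers": 1}
    - {"dx": 0,"dy": 0.005,"dz": 0.088,"roll": 0,"fingers": 1}

```text
time: 14.2
tool_pos: [0.6065, 0.0708, 0.0088]
tcp_rot: [2.26, 2.18, 0.003]
wrist_force: [-1.3, -1.2, 5.7]
width: 0.166
grip_force: 41.9
```

Call:
step_arm:
  commands:
    - {"dx": 0,"dy": 0,"dz": 0,"roll": 0,"fingers": 1}
    - {"dx": 0,"dy": 0,"dz": 0,"roll": 0,"fingers": 1}
    - {"dx": 0,"dy": 0,"dz": -0.05,"roll": 0,"fingers": 1}
    - {"dx": 0,"dy": 0,"dz": -0.11,"roll": 0,"fingers": 1}
    - {"dx": 0,"dy": 0,"dz": -0.14,"roll": 0,"fingers": 1}
    - {"dx": 0,"dy": 0,"dz": -0.14,"roll": 0,"fingers": 1}

```text
time: 14.95
tool_pos: [0.6075, 0.0709, 0.1508]
tcp_rot: [2.258, 2.178, 0.008]
wrist_force: [-0.1, 0.5, -1.5]
width: 0.167
grip_force: 41.1
```

```bash
python3 -c "
from h import *
go(471.5,4,150,82)"
```

```text
d [-7.170e+01 -1.336e+02 -1.000e-01] mm roll -84.0 | cur [607.5  70.9 150.8] yaxis -2.0 tilt 0.4 q6 0.11 w 0.17 t 14.9 F [-0.1  0.5 -1.5] g 41.1
```

Call:
step_arm:
  commands:
    - {"dx": -0.01,"dy": -0.02,"dz": 0,"roll": -10,"fingers": 1}
    - {"dx": -0.02,"dy": -0.04,"dz": 0,"roll": -20,"fingers": 1}
    - {"dx": -0.03,"dy": -0.06,"dz": 0,"roll": -30,"fingers": 1}
    - {"dx": -0.04,"dy": -0.08,"dz": 0,"roll": -40,"fingers": 1}
    - {"dx": -0.05,"dy": -0.1,"dz": 0,"roll": -50,"fingers": 1}
    - {"dx": -0.06,"dy": -0.12,"dz": 0,"roll": -60,"fingers": 1}
    - {"dx": -0.072,"dy": -0.13,"dz": 0,"roll": -70,"fingers": 1}
    - {"dx": -0.072,"dy": -0.13,"dz": 0,"roll": -80,"fingers": 1}

```text
time: 15.95
tool_pos: [0.4698, 0.003, 0.1445]
tcp_rot: [-0.322, -3.12, 0.001]
wrist_force: [0.8, 0.4, -1.0]
width: 0.166
grip_force: 41.1
```

Call:
step_arm:
  commands:
    - {"dx": 0,"dy": 0,"dz": 0,"roll": -4,"fingers": 1}
    - {"dx": 0,"dy": 0,"dz": 0,"roll": -4,"fingers": 1}
    - {"dx": 0,"dy": 0,"dz": 0,"roll": -4,"fingers": 1}

```text
time: 16.32
tool_pos: [0.4718, 0.0035, 0.146]
tcp_rot: [-0.222, -3.131, 0.0]
wrist_force: [0.3, -0.1, -1.1]
width: 0.164
grip_force: 41.1
```

Run:
```python
from h import *
go(471,4,25,82)
im,d,W=cloud("wrist");cv2.imwrite("pics/w5.png",im)
box(W,(.38,-.1,.12),(.6,.1,.2),"held?")
P=W.reshape(-1,3);
for lo in range(-60,20,5):
    t=(P[:,0]-.4644)*.139+(P[:,1]+.0444)*.990; s=(P[:,0]-.4644)*.990-(P[:,1]+.0444)*.139
    m=(abs(t*1000-lo-2.5)<2.5)&(abs(s)<.05)&(P[:,2]<.1)&(P[:,2]>-.01)
    if m.sum()>20: print(lo,m.sum(),np.round(np.percentile(P[m,2],[10,50,90])*1000),np.round(np.percentile(s[m],[5,95])*1000))
```

```text
d [  0.5   0.4 121. ] mm roll -0.1 | cur [471.8   3.5 146. ] yaxis 81.9 tilt 0.1 q6 -1.47 w 0.16 t 16.3 F [ 0.3 -0.1 -1.1] g 41.1
held? 9734 rect c [469.7   0.6] size [72.1 73.9] ang 40.8 pca deg 81.9 z [149. 173. 199.] corners [[418.0, 5.0], [467.0, -51.0], [521.0, -4.0], [473.0, 52.0]]
-60 2044 [ 5. 26. 41.] [-46.  44.]
-55 541 [ 1.  2. 39.] [-46.  45.]
-50 471 [1. 2. 3.] [-45.  44.]
-45 461 [1. 2. 3.] [-46.  44.]
-40 406 [1. 2. 3.] [-47.  45.]
-35 191 [1. 2. 3.] [-48.  47.]
-30 351 [ 1. 15. 29.] [-47.  46.]
-25 464 [ 1. 30. 32.] [-46.  44.]
-20 498 [ 1. 32. 34.] [-45.  43.]
-15 517 [ 1. 31. 33.] [-45.  44.]
-10 568 [ 1. 28. 31.] [-45.  43.]
-5 740 [ 1.  3. 26.] [-44.  40.]
0 477 [1. 2. 3.] [-46.  44.]
5 468 [1. 2. 3.] [-46.  45.]
10 466 [1. 2. 3.] [-45.  44.]
15 381 [ 1.  2. 10.] [-47.  44.]
```

View pics/w5.png

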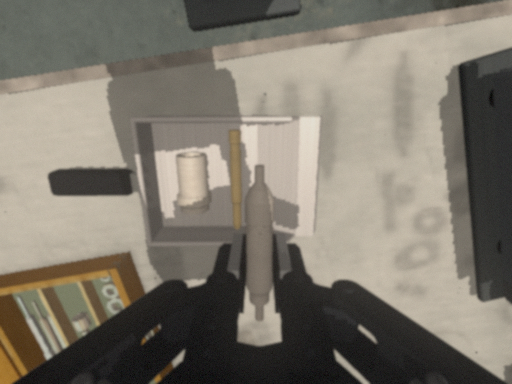

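The tube lies flat at (236,180), the sleeve at (193,180), and the long barrel is held over the ramp. I'll lower it and release.

Call:
step_arm:
  commands:
    - {"dx": 0,"dy": 0,"dz": 0.05,"roll": 0,"fingers": 1}
    - {"dx": 0,"dy": 0,"dz": 0.09,"roll": 0,"fingers": 1}
    - {"dx": 0,"dy": 0,"dz": 0.115,"roll": 0,"fingers": 1}
    - {"dx": 0,"dy": 0,"dz": 0.122,"roll": 0,"fingers": 1}
    - {"dx": 0,"dy": 0,"dz": 0.122,"roll": 0,"fingers": 1}
    - {"dx": 0,"dy": 0,"dz": 0.122,"roll": 0,"fingers": 0.4}
    - {"dx": 0,"dy": 0,"dz": 0.122,"roll": 0,"fingers": 0.4}

```text
time: 17.25
tool_pos: [0.4741, 0.0034, 0.0267]
tcp_rot: [0.22, 3.131, 0.0]
wrist_force: [-0.0, 0.7, 1.2]
width: 0.298
grip_force: 0.0
```

Call:
step_arm:
  commands:
    - {"dx": 0,"dy": 0,"dz": 0,"roll": 0,"fingers": 0.4}
    - {"dx": 0,"dy": 0,"dz": -0.04,"roll": 0,"fingers": 0.4}
    - {"dx": 0,"dy": 0,"dz": -0.1,"roll": 0,"fingers": 0.3}
    - {"dx": 0,"dy": 0,"dz": -0.15,"roll": 0,"fingers": 0.2}

```text
time: 17.75
tool_pos: [0.473, 0.0034, 0.1778]
tcp_rot: [0.22, 3.132, 0.0]
wrist_force: [0.9, 0.0, 0.5]
width: 0.402
grip_force: 0.0
```

Run:
```python
from h import *
go(474,-367,100,2)
im,d,W=cloud("wrist");cv2.imwrite("pics/w6.png",im)
im,d,W=cloud("top")
box(W,(.44,-.44,.008),(.5,-.31,.05),"barrelB")
```

```text
d [ -52.8 -366.6   77.8] mm roll 79.9 | cur [473.    3.4 177.8] yaxis 81.9 tilt 0.1 q6 -1.48 w 0.4 t 17.8 F [0.9 0.  0.5] g 0.0
barrelB 61 rect c [ 477.  -368.5] size [12.2 77.9] ang 1.1 pca deg 89.3 z [10. 14. 20.] corners [[470.0, -330.0], [472.0, -408.0], [484.0, -407.0], [482.0, -330.0]]
```

View pics/w6.png

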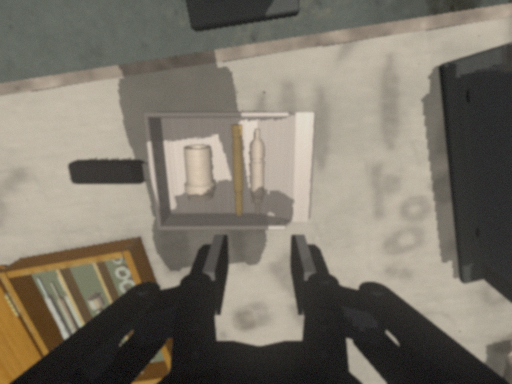

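All three parts lie in the tray: sleeve at (198,168), tube at (238,170), barrel at (258,165). Next is the short barrel.

Call:
step_arm:
  commands:
    - {"dx": -0.01,"dy": -0.05,"dz": 0,"roll": 10,"fingers": 0.2}
    - {"dx": -0.02,"dy": -0.1,"dz": 0,"roll": 20,"fingers": 0.2}
    - {"dx": -0.03,"dy": -0.16,"dz": 0,"roll": 30,"fingers": 0.2}
    - {"dx": -0.04,"dy": -0.22,"dz": 0,"roll": 40,"fingers": 0.2}
    - {"dx": -0.05,"dy": -0.28,"dz": 0.02,"roll": 50,"fingers": 0.2}
    - {"dx": -0.053,"dy": -0.33,"dz": 0.04,"roll": 60,"fingers": 0.2}
    - {"dx": -0.053,"dy": -0.367,"dz": 0.06,"roll": 70,"fingers": 0.2}
    - {"dx": -0.053,"dy": -0.367,"dz": 0.078,"roll": 80,"fingers": 0.2}

```text
time: 18.85
tool_pos: [0.4729, -0.3701, 0.096]
tcp_rot: [2.194, 2.249, -0.001]
wrist_force: [1.1, 0.8, 0.1]
width: 0.405
grip_force: 0.0
```

Run:
```python
from h import *
go(474,-367,5,2)
im,d,W=cloud("wrist")
go(474,-367,5,2)
box(W,(.42,-.43,.006),(.52,-.3,.02),"barrelB")
```

```text
d [ 3.1  1.2 91. ] mm roll -0.6 | cur [ 472.9 -370.1   96. ] yaxis 1.4 tilt 0.0 q6 -0.73 w 0.4 t 18.9 F [1.1 0.8 0.1] g 0.0
d [ 0.2  2.9 88.1] mm roll -0.8 | cur [ 471.4 -367.5   93.1] yaxis 1.2 tilt 0.3 q6 -0.72 w 0.4 t 18.9 F [-0.7  0.6 -1.4] g 0.0
barrelB 1394 rect c [ 473.6 -367.9] size [15.  85.3] ang 1.9 pca deg 91.9 z [ 9. 13. 15.] corners [[465.0, -326.0], [467.0, -411.0], [482.0, -410.0], [480.0, -325.0]]
```

Call:
step_arm:
  commands:
    - {"dx": 0,"dy": 0.002,"dz": 0.04,"roll": 0,"fingers": 0.2}
    - {"dx": 0,"dy": 0.002,"dz": 0.07,"roll": 0,"fingers": 0.2}
    - {"dx": 0,"dy": 0.002,"dz": 0.087,"roll": 0,"fingers": 0.2}
    - {"dx": 0,"dy": 0.002,"dz": 0.087,"roll": 0,"fingers": 0.2}
    - {"dx": 0,"dy": 0.002,"dz": 0.087,"roll": 0,"fingers": 1}
    - {"dx": 0,"dy": 0.002,"dz": 0.087,"roll": 0,"fingers": 1}
    - {"dx": 0,"dy": 0.002,"dz": 0.087,"roll": 0,"fingers": 1}
    - {"dx": 0,"dy": 0.002,"dz": 0.087,"roll": 0,"fingers": 1}

```text
time: 19.9
tool_pos: [0.4768, -0.3681, 0.0118]
tcp_rot: [2.181, 2.257, 0.0]
wrist_force: [0.4, 1.3, 6.6]
width: 0.158
grip_force: 39.8
```

Call:
step_arm:
  commands:
    - {"dx": 0,"dy": 0,"dz": 0,"roll": 0,"fingers": 1}
    - {"dx": 0,"dy": 0,"dz": 0,"roll": 0,"fingers": 1}
    - {"dx": 0,"dy": 0,"dz": -0.05,"roll": 0,"fingers": 1}
    - {"dx": 0,"dy": 0,"dz": -0.11,"roll": 0,"fingers": 1}
    - {"dx": 0,"dy": 0,"dz": -0.16,"roll": 0,"fingers": 1}
    - {"dx": 0,"dy": 0,"dz": -0.16,"roll": 0,"fingers": 1}

```text
time: 20.65
tool_pos: [0.4787, -0.3698, 0.1764]
tcp_rot: [2.176, 2.251, 0.001]
wrist_force: [0.1, -1.0, -0.5]
width: 0.16
grip_force: 39.2
```

```bash
python3 -c "
from h import *
go(473,12,165,82)"
```

```text
d [381.9   7.2   8.6] mm roll -80.0 | cur [ 478.7 -369.8  176.4] yaxis 2.0 tilt 0.6 q6 -0.73 w 0.16 t 20.6 F [ 0.1 -1.  -0.5] g 39.2
```

Call:
step_arm:
  commands:
    - {"dx": 0.05,"dy": 0,"dz": 0,"roll": -10,"fingers": 1}
    - {"dx": 0.1,"dy": 0,"dz": 0,"roll": -20,"fingers": 1}
    - {"dx": 0.16,"dy": 0,"dz": 0,"roll": -30,"fingers": 1}
    - {"dx": 0.22,"dy": 0,"dz": 0,"roll": -40,"fingers": 1}
    - {"dx": 0.28,"dy": 0.005,"dz": 0,"roll": -50,"fingers": 1}
    - {"dx": 0.33,"dy": 0.007,"dz": 0,"roll": -60,"fingers": 1}
    - {"dx": 0.37,"dy": 0.007,"dz": 0,"roll": -70,"fingers": 1}
    - {"dx": 0.382,"dy": 0.007,"dz": 0,"roll": -80,"fingers": 1}

```text
time: 21.65
tool_pos: [0.468, 0.017, 0.1683]
tcp_rot: [-0.207, -3.131, -0.0]
wrist_force: [-0.7, -0.6, -0.6]
width: 0.157
grip_force: 39.3
```

Call:
step_arm:
  commands:
    - {"dx": 0,"dy": 0,"dz": 0.02,"roll": 0,"fingers": 1}
    - {"dx": 0,"dy": 0,"dz": 0.02,"roll": 0,"fingers": 1}
    - {"dx": 0,"dy": 0,"dz": 0.02,"roll": 0,"fingers": 1}

```text
time: 22.02
tool_pos: [0.4691, 0.0146, 0.1496]
tcp_rot: [-0.221, -3.132, 0.0]
wrist_force: [1.0, -0.2, -0.6]
width: 0.161
grip_force: 39.3
```

Run:
```python
from h import *
im,d,W=cloud("wrist")
go(472.5,12,28,82)
for v in range(130,345,10): 
    if W[v,258,2]>.08: print(v,np.round(W[v,258]*1000))
```

```text
d [ -3.2  -2.  122.2] mm roll -0.1 | cur [469.7  14.5 150.2] yaxis 81.9 tilt 0.0 q6 -1.45 w 0.16 t 22.1 F [-0.1  0.1 -1.2] g 39.3
180 [431.  19. 149.]
190 [436.  18. 148.]
200 [441.  18. 151.]
210 [445.  17. 153.]
220 [451.  16. 153.]
230 [457.  16. 152.]
240 [463.  15. 153.]
250 [468.  14. 153.]
260 [474.  13. 154.]
270 [482.  12. 151.]
280 [487.  11. 153.]
290 [496.  10. 151.]
300 [505.   9. 148.]
```

Call:
step_arm:
  commands:
    - {"dx": -0.003,"dy": -0.002,"dz": 0.05,"roll": 0,"fingers": 1}
    - {"dx": -0.003,"dy": -0.002,"dz": 0.09,"roll": 0,"fingers": 1}
    - {"dx": -0.003,"dy": -0.002,"dz": 0.115,"roll": 0,"fingers": 1}
    - {"dx": -0.003,"dy": -0.002,"dz": 0.122,"roll": 0,"fingers": 1}
    - {"dx": -0.003,"dy": -0.002,"dz": 0.122,"roll": 0,"fingers": 1}
    - {"dx": -0.003,"dy": -0.002,"dz": 0.122,"roll": 0,"fingers": 0.4}
    - {"dx": -0.003,"dy": -0.002,"dz": 0.122,"roll": 0,"fingers": 0.4}

```text
time: 22.95
tool_pos: [0.4733, 0.012, 0.029]
tcp_rot: [0.221, 3.132, 0.0]
wrist_force: [0.0, 0.6, -0.4]
width: 0.297
grip_force: 0.0
```

Call:
step_arm:
  commands:
    - {"dx": 0,"dy": 0,"dz": 0,"roll": 0,"fingers": 0.4}
    - {"dx": 0,"dy": 0,"dz": -0.04,"roll": 0,"fingers": 0.4}
    - {"dx": 0,"dy": 0,"dz": -0.1,"roll": 0,"fingers": 0.4}
    - {"dx": 0,"dy": 0,"dz": -0.15,"roll": 0,"fingers": 1}
    - {"dx": 0,"dy": 0,"dz": -0.18,"roll": 0,"fingers": 1}
    - {"dx": 0,"dy": 0,"dz": -0.18,"roll": 0,"fingers": 1}

```text
time: 23.7
tool_pos: [0.4747, 0.0121, 0.2114]
tcp_rot: [0.221, 3.127, 0.0]
wrist_force: [0.2, 0.2, -0.3]
width: -0.002
grip_force: 0.0
```

Run:
```python
from h import *
im,d,W=cloud("wrist");cv2.imwrite("pics/w7.png",im)
go(270,300,210,136)
```

```text
d [241.5 256.5  -1.4] mm roll -54.1 | cur [473.2  12.2 209.1] yaxis 81.9 tilt 0.1 q6 -1.46 w 0.0 t 23.8 F [ 0.   0.8 -0.2] g 0.0
```

View pics/w7.png

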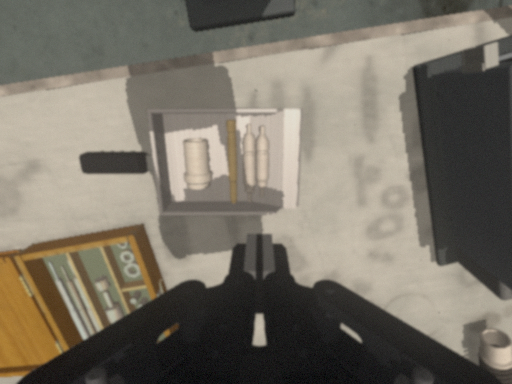

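All four parts are in the tray at (195–265,160). Something sleeve-like shows at (495,345), so I'll locate it.

Run:
```python
from h import *
im,d,W=cloud("wrist")
for v,u in ((335,495),(345,488),(360,495),(345,505),(320,495)): print(v,u,np.round(W[v,u]*1000))
c=calibration("top");K=np.array(c["intrinsics"]);T=np.array(c["world_to_cam"])
p=T@np.append(W[345,488],1);print(K[0,0]*p[0]/-p[2]+K[0,2],K[1,1]*-p[1]/-p[2]+K[1,2])
```

```text
335 495 [770. 313.  19.]
345 488 [788. 305.  19.]
360 495 [783. 294.  47.]
345 505 [778. 320.  30.]
320 495 [763. 327.  -0.]
176.34993364118102 118.48501660136726
```

Call:
step_arm:
  commands:
    - {"dx": 0.04,"dy": 0.04,"dz": -0.03,"roll": 5,"fingers": 1}
    - {"dx": 0.08,"dy": 0.08,"dz": -0.03,"roll": 10,"fingers": 1}
    - {"dx": 0.12,"dy": 0.12,"dz": -0.03,"roll": 18,"fingers": 1}
    - {"dx": 0.16,"dy": 0.16,"dz": -0.03,"roll": 26,"fingers": 1}
    - {"dx": 0.2,"dy": 0.2,"dz": -0.03,"roll": 36,"fingers": 1}
    - {"dx": 0.225,"dy": 0.24,"dz": -0.03,"roll": 36,"fingers": 1}
    - {"dx": 0.235,"dy": 0.255,"dz": -0.03,"roll": 36,"fingers": 1}
    - {"dx": 0.235,"dy": 0.255,"dz": -0.03,"roll": 36,"fingers": 1}

```text
time: 24.8
tool_pos: [0.2739, 0.2977, 0.236]
tcp_rot: [-1.173, -2.913, 0.006]
wrist_force: [0.6, -0.0, 0.4]
width: -0.001
grip_force: 0.0
```

Run:
```python
from h import *
go(283,295,88,46)
im,d,W=cloud("wrist");cv2.imwrite("pics/w8.png",im)
box(W,(.25,.2,.095),(.385,.36,.12),"door top")
box(W,(.36,.18,.125),(.62,.42,.145),"rim")
im,d,W=cloud("scene");cv2.imwrite("pics/s2.png",im)
```

```text
d [ -8.5   5.  147.9] mm roll 0.1 | cur [273.9 297.7 236. ] yaxis 46.1 tilt 0.3 q6 -0.04 w -0.0 t 24.8 F [ 0.6 -0.   0.4] g 0.0
door top 1668 rect c [345.1 294.9] size [143.3  26.7] ang 48.4 pca deg 46.5 z [ 98. 109. 116.] corners [[288.0, 250.0], [308.0, 232.0], [403.0, 340.0], [383.0, 357.0]]
rim 3064 rect c [484.5 334.3] size [209.1  78.7] ang 9.0 pca deg 10.0 z [130. 133. 135.] corners [[375.0, 357.0], [387.0, 279.0], [594.0, 312.0], [582.0, 390.0]]
```

View pics/w8.png

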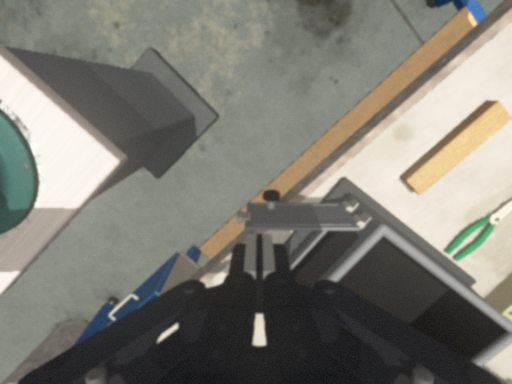

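The rim and door fit the model: tub centre (491,294.5), yaw 9°, door at about 0.91 rad with the knob at (272,195) on the outer side. I'll lower the fingers outside the door.

Call:
step_arm:
  commands:
    - {"dx": -0.005,"dy": 0.006,"dz": 0,"roll": 0,"fingers": 1}
    - {"dx": -0.006,"dy": 0.005,"dz": 0.05,"roll": 0,"fingers": 1}
    - {"dx": -0.006,"dy": 0.005,"dz": 0.09,"roll": 0,"fingers": 1}
    - {"dx": -0.006,"dy": 0.005,"dz": 0.13,"roll": 0,"fingers": 1}
    - {"dx": -0.006,"dy": 0.005,"dz": 0.147,"roll": 0,"fingers": 1}
    - {"dx": -0.006,"dy": 0.005,"dz": 0.147,"roll": 0,"fingers": 1}
    - {"dx": -0.006,"dy": 0.005,"dz": 0.147,"roll": 0,"fingers": 1}

```text
time: 25.78
tool_pos: [0.2845, 0.2973, 0.0922]
tcp_rot: [1.18, 2.911, 0.002]
wrist_force: [-0.4, -0.0, 0.2]
width: -0.0
grip_force: 0.0
```

Run:
```python
from h import *
go(283,295,88,46)
s=read_state();M=R.from_rotvec(s["tcp_rot"]).as_matrix()
h=np.array([377,337.]);ps=np.radians(9)
for q in np.degrees([.91])[0]*np.array([1,.85,.7,.55,.4,.28,.18,.1,.0,-.03]):
    a=np.radians(q);Rz=np.array([[np.cos(ps),-np.sin(ps)],[np.sin(ps),np.cos(ps)]])
    p=h+Rz@(96*np.array([-np.sin(a),-np.cos(a)])+13*np.array([-np.cos(a),np.sin(a)]))
    d=M.T@(np.append(p,88)-s["tool_pos"]*1000)
    print(round(q,1),np.round(p),np.round(d,1),"roll",round(-(52.2-q),1))
```

```text
d [-0.5 -2.7  4.2] mm roll -0.1 | cur [284.5 297.3  92.2] yaxis 45.9 tilt 0.1 q6 -0.05 w -0.0 t 25.8 F [-0.4 -0.   0.2] g 0.0
52.1 [302. 276.] [-27.4  -3.3   4.2] roll -0.1
44.3 [311. 266.] [-40.6  -3.9   4.2] roll -7.9
36.5 [321. 258.] [-53.8  -2.8   4.2] roll -15.7
28.7 [332. 251.] [-66.7   0.2   4.2] roll -23.5
20.9 [345. 246.] [-79.    4.8   4.2] roll -31.3
14.6 [355. 243.] [-88.4   9.7   4.2] roll -37.6
9.4 [363. 241.] [-95.7  14.6   4.2] roll -42.8
5.2 [370. 240.] [-101.3   18.9    4.2] roll -47.0
0.0 [379. 240.] [-107.7   24.9    4.2] roll -52.2
-1.6 [382. 240.] [-109.6   26.8    4.2] roll -53.8
```

Call:
step_arm:
  commands:
    - {"dx": -0.015,"dy": -0.002,"dz": 0.002,"roll": 0,"fingers": 1}
    - {"dx": -0.027,"dy": -0.003,"dz": 0.002,"roll": 0,"fingers": 1}
    - {"dx": -0.041,"dy": -0.004,"dz": 0.002,"roll": -8,"fingers": 1}
    - {"dx": -0.054,"dy": -0.003,"dz": 0.002,"roll": -16,"fingers": 1}
    - {"dx": -0.067,"dy": 0,"dz": 0.002,"roll": -24,"fingers": 1}
    - {"dx": -0.079,"dy": 0.005,"dz": 0.002,"roll": -31,"fingers": 1}
    - {"dx": -0.088,"dy": 0.01,"dz": 0.002,"roll": -38,"fingers": 1}
    - {"dx": -0.088,"dy": 0.01,"dz": 0.002,"roll": -38,"fingers": 1}

```text
time: 26.78
tool_pos: [0.3546, 0.2426, 0.0898]
tcp_rot: [0.17, 3.136, 0.001]
wrist_force: [-0.0, -0.3, -0.9]
width: 0.0
grip_force: 0.0
```

Run:
```python
from h import *
for p in [(363,241),(370,240),(379,240),(382,240),(386,240)]: go(*p,88,99)
```

```text
d [-8.5 -0.7  1.8] mm roll -15.2 | cur [354.6 242.6  89.8] yaxis 83.8 tilt 0.1 q6 -0.92 w 0.0 t 26.8 F [-0.  -0.3 -0.9] g 0.0
d [-15.6  -0.9   1.8] mm roll -15.2 | cur [354.6 242.6  89.8] yaxis 83.8 tilt 0.1 q6 -0.92 w 0.0 t 26.8 F [-0.  -0.3 -0.9] g 0.0
d [-24.5   0.    1.8] mm roll -15.2 | cur [354.6 242.6  89.8] yaxis 83.8 tilt 0.1 q6 -0.92 w 0.0 t 26.8 F [-0.  -0.3 -0.9] g 0.0
d [-27.5   0.4   1.8] mm roll -15.2 | cur [354.6 242.6  89.8] yaxis 83.8 tilt 0.1 q6 -0.92 w 0.0 t 26.8 F [-0.  -0.3 -0.9] g 0.0
d [-31.5   0.8   1.8] mm roll -15.2 | cur [354.6 242.6  89.8] yaxis 83.8 tilt 0.1 q6 -0.92 w 0.0 t 26.8 F [-0.  -0.3 -0.9] g 0.0
```

Now push the last stretch against the catch.

Call:
step_arm:
  commands:
    - {"dx": -0.008,"dy": -0.001,"dz": 0,"roll": -5,"fingers": 1}
    - {"dx": -0.014,"dy": -0.001,"dz": 0,"roll": -10,"fingers": 1}
    - {"dx": -0.019,"dy": 0,"dz": 0,"roll": -15,"fingers": 1}
    - {"dx": -0.022,"dy": 0,"dz": 0,"roll": -15,"fingers": 1}
    - {"dx": -0.025,"dy": 0,"dz": 0,"roll": -15,"fingers": 1}
    - {"dx": -0.027,"dy": 0,"dz": 0,"roll": -15,"fingers": 1}
    - {"dx": -0.027,"dy": 0,"dz": 0,"roll": -15,"fingers": 1}

```text
time: 27.65
tool_pos: [0.3797, 0.2401, 0.0892]
tcp_rot: [0.242, -3.132, 0.0]
wrist_force: [0.7, 0.1, 0.1]
width: 0.003
grip_force: 0.1
```

Run:
```python
from h import *
go(382,240,88,99)
im,d,W=cloud("scene");cv2.imwrite("pics/s3.png",im)
box(W,(.3,.2,.08),(.41,.37,.12),"door")
```

```text
d [-2.2 -0.5  1.2] mm roll -0.2 | cur [379.7 240.1  89.2] yaxis 98.8 tilt 0.0 q6 -1.22 w 0.0 t 27.6 F [0.7 0.1 0.1] g 0.1
door 403 rect c [386.1 281. ] size [159.5  43.3] ang 88.4 pca deg 90.8 z [ 85. 101. 118.] corners [[362.0, 202.0], [406.0, 201.0], [410.0, 360.0], [367.0, 361.0]]
```

Call:
step_arm:
  commands:
    - {"dx": -0.003,"dy": 0,"dz": 0,"roll": 0,"fingers": 1}
    - {"dx": -0.005,"dy": 0,"dz": 0,"roll": 0,"fingers": 1}
    - {"dx": -0.006,"dy": 0,"dz": 0,"roll": 0,"fingers": 1}
    - {"dx": -0.006,"dy": 0,"dz": 0,"roll": 0,"fingers": 1}

```text
time: 28.2
tool_pos: [0.3802, 0.2398, 0.0885]
tcp_rot: [0.241, -3.119, 0.004]
wrist_force: [-18.8, -1.7, 14.1]
width: 0.001
grip_force: 8.6
```

Call:
step_arm:
  commands:
    - {"dx": 0.02,"dy": 0,"dz": 0,"roll": 0,"fingers": 1}
    - {"dx": 0.05,"dy": 0,"dz": 0,"roll": 0,"fingers": 1}
    - {"dx": 0.055,"dy": 0,"dz": -0.03,"roll": 0,"fingers": 1}
    - {"dx": 0.055,"dy": 0,"dz": -0.09,"roll": 0,"fingers": 1}
    - {"dx": 0.055,"dy": 0,"dz": -0.13,"roll": 0,"fingers": 1}
    - {"dx": 0.055,"dy": 0,"dz": -0.13,"roll": 0,"fingers": 1}

```text
time: 28.95
tool_pos: [0.3346, 0.2341, 0.2238]
tcp_rot: [-0.243, 3.123, 0.006]
wrist_force: [0.3, 0.6, -0.4]
width: -0.002
grip_force: 0.0
```

Run:
```python
from h import *
go(449.4,-148,150,-8)
im,d,W=cloud("wrist");cv2.imwrite("pics/w9.png",im)
P=box(W,(.35,.2,.09),(.45,.37,.12),"door")
c=np.array([491,294.5]);ps=np.radians(9)
L=(W.reshape(-1,3)[:,:2]*1000-c)@np.array([[np.cos(ps),-np.sin(ps)],[np.sin(ps),np.cos(ps)]])
z=W.reshape(-1,3)[:,2]*1000
for lo,hi in ((-55,-30),(-30,0),(0,30),(30,58)):
    m=(L[:,1]>lo)&(L[:,1]<hi)&(z>80)&(z<113)&(L[:,0]>-200)&(L[:,0]<-95)
    print(lo,m.sum(),np.round(np.percentile(L[m,0],[5,50,95]),1) if m.sum() else "")
```

```text
d [ -53.5 -395.5   73. ] mm roll -73.1 | cur [334.6 234.1 223.8] yaxis 98.9 tilt 0.6 q6 -1.18 w -0.0 t 28.9 F [ 0.3  0.6 -0.4] g 0.0
door 2283 rect c [384.3 276.9] size [ 21.4 153.9] ang 8.2 pca deg 98.0 z [ 94. 107. 118.] corners [[363.0, 352.0], [385.0, 199.0], [406.0, 202.0], [384.0, 355.0]]
-55 239 [-108.2 -106.9 -106.3]
-30 393 [-107.9 -106.8 -106.3]
0 449 [-107.8 -106.8 -106.1]
30 436 [-107.7 -106.7 -105.8]
```

The door is shut and flush: every strip of the door sits at x = -106.8 mm in the tub frame. Now I'll go to the tray grip.

Call:
step_arm:
  commands:
    - {"dx": -0.005,"dy": -0.05,"dz": 0,"roll": 10,"fingers": 1}
    - {"dx": -0.01,"dy": -0.1,"dz": 0,"roll": 20,"fingers": 0}
    - {"dx": -0.02,"dy": -0.16,"dz": 0,"roll": 30,"fingers": -0.4}
    - {"dx": -0.03,"dy": -0.22,"dz": 0,"roll": 40,"fingers": -0.4}
    - {"dx": -0.04,"dy": -0.28,"dz": 0,"roll": 50,"fingers": -0.4}
    - {"dx": -0.05,"dy": -0.33,"dz": 0,"roll": 60,"fingers": -0.4}
    - {"dx": -0.053,"dy": -0.38,"dz": 0,"roll": 70,"fingers": -0.4}
    - {"dx": -0.053,"dy": -0.395,"dz": 0,"roll": 80,"fingers": -0.4}

```text
time: 30.0
tool_pos: [0.4448, -0.1517, 0.2169]
tcp_rot: [-1.836, -2.546, 0.003]
wrist_force: [0.5, 1.2, -0.1]
width: 0.702
grip_force: 0.0
```

Call:
step_arm:
  commands:
    - {"dx": 0,"dy": 0,"dz": 0,"roll": 10,"fingers": -0.4}
    - {"dx": 0,"dy": 0,"dz": 0.03,"roll": 20,"fingers": -0.4}
    - {"dx": 0,"dy": 0,"dz": 0.06,"roll": 27,"fingers": -0.4}
    - {"dx": 0,"dy": 0,"dz": 0.06,"roll": 27,"fingers": -0.4}
    - {"dx": 0,"dy": 0,"dz": 0.06,"roll": 27,"fingers": -0.4}

```text
time: 30.62
tool_pos: [0.4455, -0.1492, 0.1591]
tcp_rot: [-2.369, -2.062, 0.001]
wrist_force: [-0.6, 0.8, 0.4]
width: 0.697
grip_force: 0.0
```

Run:
```python
from h import *
im,d,W=cloud("wrist");cv2.imwrite("pics/w10.png",im)
go(450,-146.5,6,-8)
box(W,(.4,-.2,.028),(.5,-.115,.05),"grip")
im,d,W=cloud("top");cv2.imwrite("pics/t3.png",cv2.resize(im[140:260,130:390],None,fx=3,fy=3,interpolation=cv2.INTER_CUBIC))
```

```text
d [  3.5   3.3 153.9] mm roll 0.0 | cur [ 446.2 -149.5  159.9] yaxis -8.0 tilt 0.1 q6 -0.24 w 0.7 t 30.7 F [-0.8 -1.2  0.2] g 0.0
grip 1760 rect c [ 447.9 -150.4] size [73.2 23.9] ang 82.7 pca deg 82.0 z [32. 34. 35.] corners [[431.0, -185.0], [455.0, -188.0], [464.0, -116.0], [441.0, -113.0]]
```

View pics/w10.png

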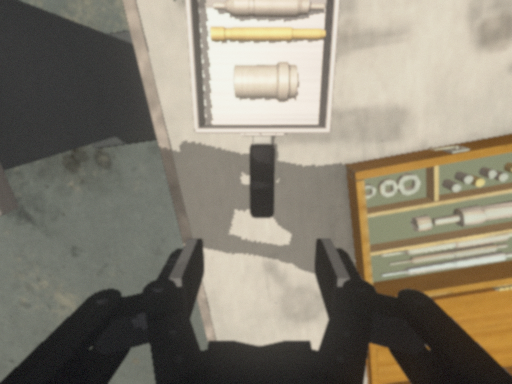

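The grip bar is at (262,180) between the jaws, and the tube and sleeve are still in place. I'll descend and grasp firmly.

Call:
step_arm:
  commands:
    - {"dx": 0.003,"dy": 0.002,"dz": 0.06,"roll": 0,"fingers": -0.4}
    - {"dx": 0.003,"dy": 0.002,"dz": 0.11,"roll": 0,"fingers": -0.4}
    - {"dx": 0.003,"dy": 0.002,"dz": 0.14,"roll": 0,"fingers": -0.2}
    - {"dx": 0.003,"dy": 0.002,"dz": 0.153,"roll": 0,"fingers": 0}
    - {"dx": 0.003,"dy": 0.002,"dz": 0.153,"roll": 0,"fingers": 0}
    - {"dx": 0.003,"dy": 0.002,"dz": 0.153,"roll": 0,"fingers": 1}
    - {"dx": 0.003,"dy": 0.002,"dz": 0.153,"roll": 0,"fingers": 1}
    - {"dx": 0.003,"dy": 0.002,"dz": 0.153,"roll": 0,"fingers": 1}
  squeeze: 110

```text
time: 31.72
tool_pos: [0.4497, -0.1473, 0.0084]
tcp_rot: [2.369, 2.059, 0.002]
wrist_force: [-1.0, 0.9, 5.9]
width: 0.258
grip_force: 107.6
```

Call:
step_arm:
  commands:
    - {"dx": 0,"dy": 0,"dz": 0,"roll": 0,"fingers": 1}
    - {"dx": 0,"dy": 0,"dz": 0,"roll": 0,"fingers": 1}
    - {"dx": 0,"dy": 0,"dz": -0.01,"roll": 0,"fingers": 1}
    - {"dx": 0,"dy": 0,"dz": -0.02,"roll": 0,"fingers": 1}
    - {"dx": 0,"dy": 0,"dz": -0.03,"roll": 0,"fingers": 1}
    - {"dx": 0,"dy": 0,"dz": -0.04,"roll": 0,"fingers": 1}
    - {"dx": 0,"dy": 0,"dz": -0.04,"roll": 0,"fingers": 1}

```text
time: 32.6
tool_pos: [0.4491, -0.147, 0.0475]
tcp_rot: [2.37, 2.059, 0.002]
wrist_force: [0.1, -0.5, -6.2]
width: 0.26
grip_force: 108.2
```

```bash
cat >> h.py <<'E'
def traytilt(W,g,yaw,zlo=-.02,zhi=.5):
    "profile of side-wall/floor heights along tray x from the grip"
    c,s=np.cos(np.radians(yaw)),np.sin(np.radians(yaw))
    P=W.reshape(-1,3)*1000;P=P[~np.isnan(P[:,0])]
    t=(P[:,0]-g[0])*c+(P[:,1]-g[1])*s; n=(P[:,0]-g[0])*s-(P[:,1]-g[1])*c
    for lo in range(30,215,12):
        m=(t>lo)&(t<lo+12)&(abs(n)<50)&(P[:,2]>zlo*1000)
        w=(t>lo)&(t<lo+12)&(abs(abs(n)-57)<5)&(P[:,2]>zlo*1000)
        if m.sum()>5: print(lo+6,m.sum(),"mid z",np.round(np.percentile(P[m,2],[5,50,95])),"wall z95",np.round(np.percentile(P[w,2],95)) if w.sum()>5 else "")
E
python3 - <<'E'
from h import *
go(450,-146.5,200,-8)
s=read_state();print(s["torque"])
im,d,W=cloud("wrist");cv2.imwrite("pics/w11.png",im)
g=s["tool_pos"]*1000
traytilt(W,g,82)
E
```

```text
d [   0.5    1.2 -152.5] mm roll -0.1 | cur [ 449.1 -147.    47.5] yaxis -8.1 tilt 0.1 q6 -0.23 w 0.26 t 32.6 F [ 0.1 -0.5 -6.2] g 108.2
[-0.57595514  0.09343195  0.00726086]
36 1176 mid z [66. 68. 72.] wall z95 
48 8944 mid z [39. 65. 80.] wall z95 80.0
60 4697 mid z [39. 40. 41.] wall z95 79.0
72 4755 mid z [39. 40. 65.] wall z95 79.0
84 6339 mid z [39. 69. 72.] wall z95 78.0
96 6256 mid z [39. 67. 71.] wall z95 78.0
108 5270 mid z [38. 39. 40.] wall z95 78.0
120 3753 mid z [38. 39. 40.] wall z95 58.0
```

The lift is solid: 6.2 N and about 1.5° of sag. I'll raise the tray before carrying it to the tub.

Call:
step_arm:
  commands:
    - {"dx": 0,"dy": 0,"dz": -0.015,"roll": 0,"fingers": 1}
    - {"dx": 0,"dy": 0,"dz": -0.035,"roll": 0,"fingers": 1}
    - {"dx": 0,"dy": 0,"dz": -0.06,"roll": 0,"fingers": 1}
    - {"dx": 0,"dy": 0,"dz": -0.085,"roll": 0,"fingers": 1}
    - {"dx": 0,"dy": 0,"dz": -0.11,"roll": 0,"fingers": 1}
    - {"dx": 0,"dy": 0,"dz": -0.13,"roll": 0,"fingers": 1}
    - {"dx": 0,"dy": 0,"dz": -0.145,"roll": 0,"fingers": 1}
    - {"dx": 0,"dy": 0,"dz": -0.145,"roll": 0,"fingers": 1}

```text
time: 33.65
tool_pos: [0.449, -0.147, 0.1928]
tcp_rot: [2.37, 2.058, 0.002]
wrist_force: [-0.2, -0.2, -6.1]
width: 0.258
grip_force: 108.3
```

Run:
```python
from h import *
go(533,10,192,9)
im,d,W=cloud("wrist")
g=read_state()["tool_pos"]*1000
traytilt(W,g,82,zlo=.1)
```

```text
d [167.2  61.2   0.8] mm roll -17.1 | cur [ 449.  -147.   192.8] yaxis -8.1 tilt 0.2 q6 -0.23 w 0.26 t 33.6 F [-0.2 -0.2 -6.1] g 108.3
36 1155 mid z [212. 214. 218.] wall z95 
48 8993 mid z [185. 210. 225.] wall z95 225.0
60 4686 mid z [184. 185. 186.] wall z95 224.0
72 4768 mid z [184. 185. 211.] wall z95 224.0
84 6374 mid z [184. 214. 217.] wall z95 224.0
96 6241 mid z [184. 212. 216.] wall z95 223.0
108 5335 mid z [183. 184. 186.] wall z95 223.0
120 3670 mid z [183. 184. 185.] wall z95 202.0
```

Call:
step_arm:
  commands:
    - {"dx": 0.008,"dy": 0.003,"dz": 0,"roll": -2,"fingers": 1}
    - {"dx": 0.025,"dy": 0.01,"dz": 0,"roll": -4,"fingers": 1}
    - {"dx": 0.05,"dy": 0.02,"dz": 0,"roll": -7,"fingers": 1}
    - {"dx": 0.08,"dy": 0.03,"dz": 0,"roll": -10,"fingers": 1}
    - {"dx": 0.11,"dy": 0.042,"dz": 0,"roll": -13,"fingers": 1}
    - {"dx": 0.14,"dy": 0.052,"dz": 0,"roll": -16,"fingers": 1}
    - {"dx": 0.16,"dy": 0.058,"dz": 0,"roll": -17,"fingers": 1}
    - {"dx": 0.167,"dy": 0.061,"dz": 0,"roll": -17,"fingers": 1}

```text
time: 34.7
tool_pos: [0.5317, 0.0114, 0.1904]
tcp_rot: [-2.039, -2.389, 0.002]
wrist_force: [-0.4, -0.7, -5.9]
width: 0.257
grip_force: 108.3
```

Run:
```python
from h import *
c=np.array([491,294.5]);ps=np.radians(9)
Rt=np.array([[np.cos(ps),-np.sin(ps)],[np.sin(ps),np.cos(ps)]])
for n in ("top","scene"):
    im,d,W=cloud(n);cv2.imwrite(f"pics/{n}4.png",im)
    P=W.reshape(-1,3)*1000;P=P[~np.isnan(P[:,0])]
    L=(P[:,:2]-c)@Rt
    m=(abs(L[:,0])<60)&(L[:,1]>-200)&(L[:,1]<-30)&(P[:,2]>168)&(P[:,2]<240)
    for x in (-45,-25,0,25,45):
        k=m&(abs(L[:,0]-x)<6); print(n,x,"max y",np.round(np.percentile(L[k,1],[90,98,100]),1) if k.sum() else None)
    m=(abs(L[:,0])<45)&(L[:,1]<-60)&(L[:,1]>-95)&(P[:,2]>150); print("edge z",np.round(np.percentile(P[m,2],[10,50,90])) if m.sum() else None)
    m=(L[:,1]<-100)&(L[:,1]>-160)&(P[:,2]>190)&(P[:,2]<240)&(abs(L[:,0])<80); print("wall x range",np.round(np.percentile(L[m,0],[1,99])))
go(533,28.8,192,9)
```

```text
top -45 max y [-87.  -78.5 -73.6]
top -25 max y [-87.3 -77.6 -76.8]
top 0 max y [-84.7 -76.5 -74.9]
top 25 max y [-86.1 -75.5 -73.8]
top 45 max y [-88.6 -79.5 -77.8]
edge z [193. 200. 204.]
wall x range [-62.  57.]
scene -45 max y [-77.5 -76.3 -76.2]
scene -25 max y [-86.1 -77.  -75.4]
scene 0 max y [-83.8 -78.7 -75. ]
scene 25 max y [-79.8 -75.7 -75.2]
scene 45 max y [-102.9  -77.9  -75.6]
edge z [191. 199. 204.]
wall x range [-70.  55.]
d [17.8  4.  -1.2] mm roll -0.0 | cur [531.8  10.5 190.8] yaxis 9.0 tilt 0.1 q6 -0.18 w 0.26 t 34.8 F [-0.4 -0.3 -5.9] g 108.3
```

Call:
step_arm:
  commands:
    - {"dx": 0.006,"dy": 0.002,"dz": 0,"roll": 0,"fingers": 1}
    - {"dx": 0.012,"dy": 0.003,"dz": 0,"roll": 0,"fingers": 1}
    - {"dx": 0.017,"dy": 0.004,"dz": 0,"roll": 0,"fingers": 1}
    - {"dx": 0.017,"dy": 0.004,"dz": 0.01,"roll": 0,"fingers": 1}
    - {"dx": 0.017,"dy": 0.004,"dz": 0.025,"roll": 0,"fingers": 1}
    - {"dx": 0.017,"dy": 0.004,"dz": 0.038,"roll": 0,"fingers": 1}
    - {"dx": 0.017,"dy": 0.004,"dz": 0.045,"roll": 0,"fingers": 1}
    - {"dx": 0.017,"dy": 0.004,"dz": 0.045,"roll": 0,"fingers": 1}

```text
time: 35.8
tool_pos: [0.5325, 0.0276, 0.1451]
tcp_rot: [-2.04, -2.387, 0.002]
wrist_force: [0.9, -0.2, -5.6]
width: 0.264
grip_force: 108.3
```

```bash
cat >> h.py <<'E'
C0=np.array([491,294.5]);ps=np.radians(9)
Rt=np.array([[np.cos(ps),-np.sin(ps)],[np.sin(ps),np.cos(ps)]])
def tub(p): return (np.asarray(p)[...,:2]-C0)@Rt
E
python3 - <<'E'
from h import *
s=read_state();g=s["tool_pos"]*1000;print("tcp tub",np.round(tub(g),1),np.round(g[2],1))
for n in ("top","scene"):
    im,d,W=cloud(n);cv2.imwrite(f"pics/{n}5.png",im)
    P=W.reshape(-1,3)*1000;P=P[~np.isnan(P[:,0])];L=tub(P)
    for y in range(-130,-45,8):
        m=(abs(L[:,0])<40)&(abs(L[:,1]-y)<4)&(P[:,2]>30); print(n,y,np.round(np.percentile(P[m,2],[10,50,90])) if m.sum() else None)
E
```

```text
tcp tub [  -0.8 -270.1] 145.1
top -130 [132. 138. 151.]
top -122 [144. 152. 158.]
top -114 [138. 152. 158.]
top -106 [144. 158. 164.]
top -98 [144. 151. 161.]
top -90 [145. 151. 156.]
top -82 [148. 155. 162.]
top -74 [150. 154. 158.]
top -66 [151. 154. 160.]
top -58 [142. 148. 153.]
top -50 None
scene -130 [149. 151. 154.]
scene -122 [152. 154. 157.]
scene -114 [153. 155. 158.]
scene -106 [149. 158. 162.]
scene -98 [148. 151. 157.]
scene -90 [150. 154. 156.]
scene -82 [154. 156. 159.]
scene -74 [ 60.  97. 156.]
scene -66 [ 49. 149. 158.]
scene -58 [ 42.  48. 153.]
scene -50 [39. 41. 43.]
```

Call:
step_arm:
  commands:
    - {"dx": 0,"dy": 0,"dz": 0.006,"roll": 0,"fingers": 1}
    - {"dx": 0,"dy": 0,"dz": 0.011,"roll": 0,"fingers": 1}
    - {"dx": 0,"dy": 0,"dz": 0.014,"roll": 0,"fingers": 1}
    - {"dx": 0,"dy": 0,"dz": 0.016,"roll": 0,"fingers": 1}
    - {"dx": 0,"dy": 0,"dz": 0.018,"roll": 0,"fingers": 1}
    - {"dx": 0,"dy": 0,"dz": 0.018,"roll": 0,"fingers": 1}
    - {"dx": 0,"dy": 0,"dz": 0.018,"roll": 0,"fingers": 1}

```text
time: 36.78
tool_pos: [0.5333, 0.0277, 0.1284]
tcp_rot: [2.041, 2.388, 0.0]
wrist_force: [1.2, 0.4, -6.1]
width: 0.261
grip_force: 108.3
```

Run:
```python
from h import *
s=read_state();g=s["tool_pos"]*1000;print("tcp tub",np.round(tub(g),1),np.round(g[2],1),s["wrist_force"],s["torque"])
```

```text
tcp tub [ 1.000e-01 -2.702e+02] 128.4 [ 1.18001265  0.40990785 -6.10419776] [-0.61253569 -0.11645696  0.02959465]
```

Still no contact. I'll lower a little more.

Call:
step_arm:
  commands:
    - {"dx": 0,"dy": 0,"dz": 0.002,"roll": 0,"fingers": 1}
    - {"dx": 0,"dy": 0,"dz": 0.004,"roll": 0,"fingers": 1}
    - {"dx": 0,"dy": 0,"dz": 0.005,"roll": 0,"fingers": 1}
    - {"dx": 0,"dy": 0,"dz": 0.005,"roll": 0,"fingers": 1}

```text
time: 37.28
tool_pos: [0.5336, 0.0276, 0.1237]
tcp_rot: [2.041, 2.387, 0.001]
wrist_force: [0.2, -0.9, -1.9]
width: 0.257
grip_force: 108.8
```

Run:
```python
from h import *
s=read_state();g=s["tool_pos"]*1000;print("tcp tub",np.round(tub(g),1),np.round(g[2],1),s["wrist_force"],s["torque"])
```

```text
tcp tub [   0.3 -270.3] 123.7 [ 0.15519444 -0.85472468 -1.86347168] [-0.17745464 -0.0581961   0.0126876 ]
```

The lip is on the rim: it carries about 4 N and the geometry matches the prediction to 1 mm. I'll hold briefly, then ease the squeeze and begin the swing about the bead.

Call:
step_arm:
  commands:
    - {"dx": 0,"dy": 0,"dz": 0,"roll": 0,"fingers": 1}
    - {"dx": 0,"dy": 0,"dz": 0,"roll": 0,"fingers": 1}
    - {"dx": 0,"dy": 0,"dz": 0,"roll": 0,"fingers": 1}
    - {"dx": 0,"dy": 0,"dz": 0,"roll": 0,"fingers": 1}

```text
time: 37.78
tool_pos: [0.5334, 0.0277, 0.1234]
tcp_rot: [2.041, 2.388, 0.001]
wrist_force: [0.6, -1.3, -2.5]
width: 0.258
grip_force: 108.9
```

Call:
step_arm:
  commands:
    - {"dx": 0,"dy": 0,"dz": 0,"roll": 0,"fingers": 1}
    - {"dx": 0,"dy": 0,"dz": 0,"roll": 0,"fingers": 1}
    - {"dx": 0,"dy": 0,"dz": 0,"roll": 0,"fingers": 1}
    - {"dx": 0.001,"dy": 0,"dz": -0.008,"roll": 0,"fingers": 1}
    - {"dx": 0.0015,"dy": 0,"dz": -0.017,"roll": 0,"fingers": 1}
    - {"dx": 0.003,"dy": 0,"dz": -0.025,"roll": 0,"fingers": 1}
    - {"dx": 0.005,"dy": 0,"dz": -0.0335,"roll": 0,"fingers": 1}
    - {"dx": 0.005,"dy": 0,"dz": -0.0335,"roll": 0,"fingers": 1}
  squeeze: 25

```text
time: 38.78
tool_pos: [0.5332, 0.0328, 0.158]
tcp_rot: [2.04, 2.387, 0.002]
wrist_force: [0.1, 0.1, -6.2]
width: 0.259
grip_force: 108.4
```

Run:
```python
from h import *
s=read_state();g=s["tool_pos"]*1000;print("tcp tub",np.round(tub(g),1),np.round(g[2],1),s["wrist_force"],s["torque"])
im,d,W=cloud("wrist");P=W.reshape(-1,3)*1000;P=P[~np.isnan(P[:,0])];L=tub(P)-tub(g)
for t in range(40,130,12):
    m=(abs(L[:,1]-t)<6)&(abs(L[:,0])<50)&(P[:,2]>30); print(t,np.round(np.percentile(P[m,2],[5,50,95])) if m.sum() else None)
```

```text
tcp tub [   0.8 -265.1] 158.0 [ 0.10232594  0.07657433 -6.2360779 ] [-5.76538257e-01 -9.46951124e-02  3.20119250e-04]
40 [177. 183. 190.]
52 [150. 165. 190.]
64 [149. 150. 151.]
76 [149. 168. 180.]
88 [149. 180. 183.]
100 [149. 173. 180.]
112 [148. 150. 151.]
124 [148. 149. 151.]
```

The squeeze did not ease (still 108 N), so the tray rose level off the rim with the load intact. I'll see whether a changed finger target re-applies the squeeze.

Call:
step_arm:
  commands:
    - {"dx": 0,"dy": 0,"dz": 0.017,"roll": 0,"fingers": 0.9}
    - {"dx": -0.005,"dy": 0,"dz": 0.0335,"roll": 0,"fingers": 0.9}
    - {"dx": -0.005,"dy": 0,"dz": 0.0335,"roll": 0,"fingers": 0.9}
  squeeze: 60

```text
time: 39.2
tool_pos: [0.5323, 0.0276, 0.1215]
tcp_rot: [-2.041, -2.384, 0.001]
wrist_force: [0.6, -0.5, -0.2]
width: 0.258
grip_force: 109.2
```

Call:
step_arm:
  commands:
    - {"dx": 0,"dy": 0,"dz": 0,"roll": 0,"fingers": 0.7}
    - {"dx": 0,"dy": 0,"dz": 0,"roll": 0,"fingers": 0.7}
  squeeze: 60

```text
time: 39.45
tool_pos: [0.5332, 0.0276, 0.1236]
tcp_rot: [2.041, 2.388, -0.0]
wrist_force: [-0.4, 1.3, -2.7]
width: 0.258
grip_force: 108.9
```

Call:
step_arm:
  commands:
    - {"dx": 0,"dy": 0,"dz": 0,"roll": 0,"fingers": 0.58}
    - {"dx": 0,"dy": 0,"dz": 0,"roll": 0,"fingers": 0.58}
  squeeze: 60

```text
time: 39.7
tool_pos: [0.5332, 0.0276, 0.1235]
tcp_rot: [2.041, 2.388, -0.0]
wrist_force: [-1.1, -0.3, -2.4]
width: 0.26
grip_force: 108.9
```

The squeeze latches at closing, so at 108 N the bar will not pivot under gravity. Step 1 should already count from the 0.2 s hold. My plan is to lower the handle along the arc with the lip still hooked, so the rim forces the pivot, until the bar's end rests on the bench. Then I'll regrip lightly at the very end of the bar.

Call:
step_arm:
  commands:
    - {"dx": 0,"dy": 0,"dz": 0.01,"roll": 0,"fingers": 1}
    - {"dx": 0,"dy": 0,"dz": 0.02,"roll": 0,"fingers": 1}
    - {"dx": 0.001,"dy": 0,"dz": 0.034,"roll": 0,"fingers": 1}
    - {"dx": 0.002,"dy": 0,"dz": 0.042,"roll": 0,"fingers": 1}
    - {"dx": 0.0035,"dy": 0,"dz": 0.051,"roll": 0,"fingers": 1}
    - {"dx": 0.0035,"dy": 0,"dz": 0.051,"roll": 0,"fingers": 1}

```text
time: 40.45
tool_pos: [0.5322, 0.0313, 0.0715]
tcp_rot: [-2.041, -2.387, 0.001]
wrist_force: [-2.3, -1.0, 2.6]
width: 0.261
grip_force: 110.0
```

Run:
```python
from h import *
s=read_state();g=s["tool_pos"]*1000;print("tcp tub",np.round(tub(g),1),np.round(g[2],1),s["wrist_force"],s["torque"])
im,d,W=cloud("wrist");P=W.reshape(-1,3)*1000;P=P[~np.isnan(P[:,0])];L=tub(P)-tub(g)
for t in range(40,130,12):
    m=(abs(L[:,1]-t)<6)&(abs(L[:,0])<50)&(P[:,2]>30); print(t,np.round(np.percentile(P[m,2],[5,50,95])) if m.sum() else None)
```

```text
tcp tub [  -0.5 -266.4] 71.5 [-2.31573484 -1.00801296  2.59306809] [0.70739753 0.36930789 0.35085451]
40 [109. 116. 117.]
52 [ 79.  97. 113.]
64 [80. 81. 83.]
76 [ 83. 110. 118.]
88 [ 87. 119. 122.]
100 [ 90. 114. 120.]
112 [93. 94. 95.]
124 None
```

The pivot works: 15° handle-down with about 0.7 Nm of friction. I'll continue down to the bench.

Call:
step_arm:
  commands:
    - {"dx": 0.002,"dy": 0,"dz": 0.008,"roll": 0,"fingers": 1}
    - {"dx": 0.004,"dy": 0,"dz": 0.0165,"roll": 0,"fingers": 1}
    - {"dx": 0.007,"dy": 0,"dz": 0.025,"roll": 0,"fingers": 1}
    - {"dx": 0.0095,"dy": 0,"dz": 0.0325,"roll": 0,"fingers": 1}
    - {"dx": 0.013,"dy": 0,"dz": 0.04,"roll": 0,"fingers": 1}
    - {"dx": 0.0165,"dy": 0,"dz": 0.048,"roll": 0,"fingers": 1}
    - {"dx": 0.02,"dy": 0,"dz": 0.054,"roll": 0,"fingers": 1}
    - {"dx": 0.02,"dy": 0,"dz": 0.055,"roll": 0,"fingers": 1}

```text
time: 41.5
tool_pos: [0.5291, 0.0513, 0.0167]
tcp_rot: [-2.041, -2.387, 0.001]
wrist_force: [-2.0, -2.1, 1.4]
width: 0.259
grip_force: 111.8
```

Run:
```python
from h import *
s=read_state();g=s["tool_pos"]*1000;print("tcp tub",np.round(tub(g),1),np.round(g[2],1),s["wrist_force"],s["torque"])
im,d,W=cloud("wrist");P=W.reshape(-1,3)*1000;P=P[~np.isnan(P[:,0])];L=tub(P)-tub(g)
for t in range(-60,130,12):
    m=(abs(L[:,1]-t)<6)&(abs(L[:,0])<50)&(P[:,2]>-5); print(t,np.round(np.percentile(P[m,2],[5,50,95])) if m.sum() else None)
```

```text
tcp tub [  -0.4 -246.2] 16.7 [-2.02328979 -2.05934076  1.40627414] [0.71840172 0.23348922 0.24271106]
-60 [-2. -1. -0.]
-48 [-2. -1.  0.]
-36 [-2. -1.  0.]
-24 [-2. -1. 29.]
-12 [-1. 73. 86.]
0 [41. 73. 95.]
12 [ 47.  88. 104.]
24 [ 54. 105. 110.]
36 [66. 71. 75.]
48 [48. 58. 65.]
60 [41. 44. 47.]
72 [50. 88. 92.]
84 [58. 90. 93.]
96 [64. 69. 87.]
108 [69. 70. 72.]
120 None
```

Tilt is now about 32° handle-down, with the bar end within a few millimetres of the bench. Release and look.

Call:
step_arm:
  commands:
    - {"dx": 0,"dy": 0,"dz": 0.001,"roll": 0,"fingers": 0.2}
    - {"dx": 0,"dy": 0,"dz": 0.001,"roll": 0,"fingers": 0}
    - {"dx": 0,"dy": 0,"dz": 0.001,"roll": 0,"fingers": 0}
    - {"dx": 0,"dy": 0,"dz": -0.03,"roll": 0,"fingers": 0}
    - {"dx": -0.02,"dy": 0,"dz": -0.09,"roll": 0,"fingers": 0}
    - {"dx": -0.04,"dy": 0,"dz": -0.12,"roll": 0,"fingers": 0}
    - {"dx": -0.04,"dy": 0,"dz": -0.12,"roll": 0,"fingers": 0}
  squeeze: 20

```text
time: 42.42
tool_pos: [0.5389, 0.0103, 0.1412]
tcp_rot: [2.039, 2.381, 0.008]
wrist_force: [-0.2, 0.2, -0.2]
width: 0.501
grip_force: 0.0
```

Run:
```python
from h import *
im,d,W=cloud("wrist");cv2.imwrite("pics/w12.png",im);P=W.reshape(-1,3)*1000;P=P[~np.isnan(P[:,0])];L=tub(P)
s=read_state();g=s["tool_pos"]*1000;print("tcp tub",np.round(tub(g),1),np.round(g[2],1))
for t in range(-320,-150,8):
    m=(abs(L[:,1]-t)<4)&(abs(L[:,0])<50)&(P[:,2]>5)&(P[:,2]<115); print(t,m.sum(),np.round(np.percentile(P[m,2],[5,50,95])) if m.sum() else None, np.round(np.percentile(L[m,0],[5,95])) if m.sum() else None)
```

```text
tcp tub [   1.1 -287.2] 138.8
-320 0 None None
-312 0 None None
-304 0 None None
-296 0 None None
-288 0 None None
-280 51 [13. 16. 18.] [-9.  9.]
-272 173 [17. 20. 23.] [-10.  10.]
-264 192 [21. 25. 28.] [-11.  10.]
-256 209 [27. 31. 34.] [-10.  11.]
-248 242 [32. 36. 39.] [-11.  10.]
-240 247 [38. 42. 45.] [-10.  10.]
-232 276 [43. 47. 50.] [-11.  11.]
-224 314 [48. 52. 54.] [-11.  11.]
-216 547 [49. 68. 70.] [-40.  40.]
-208 1690 [60. 66. 70.] [-45.  45.]
-200 1592 [49. 56. 69.] [-45.  45.]
-192 1633 [38. 71. 75.] [-44.  44.]
-184 1699 [39. 74. 77.] [-45.  45.]
-176 1683 [44. 69. 75.] [-46.  45.]
-168 2127 [50. 53. 68.] [-45.  45.]
-160 2618 [66. 69. 78.] [-41.  45.]
-152 942 [61. 76. 80.] [-47.  47.]
```

View pics/w12.png

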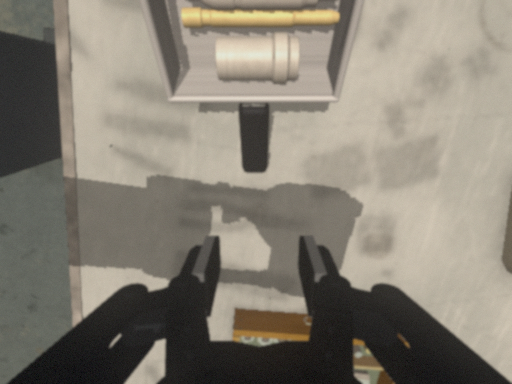

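The tray is still hooked with the handle on the bench; the bar shows at (255,140) and the parts are safe inside. I'll regrip the last few millimetres of the bar with light squeeze.

Call:
step_arm:
  commands:
    - {"dx": 0.009,"dy": -0.001,"dz": 0,"roll": 0,"fingers": 0}
    - {"dx": 0.01,"dy": -0.001,"dz": 0.05,"roll": 0,"fingers": 0}
    - {"dx": 0.01,"dy": -0.001,"dz": 0.1,"roll": 0,"fingers": 0}
    - {"dx": 0.01,"dy": -0.001,"dz": 0.128,"roll": 0,"fingers": 0}
    - {"dx": 0.01,"dy": -0.001,"dz": 0.136,"roll": 0,"fingers": 0}
    - {"dx": 0.01,"dy": -0.001,"dz": 0.136,"roll": 0,"fingers": 0}
  squeeze: 20

```text
time: 43.22
tool_pos: [0.5315, 0.022, 0.0002]
tcp_rot: [-2.039, -2.387, 0.003]
wrist_force: [0.4, 0.2, 0.7]
width: 0.5
grip_force: 0.0
```

Run:
```python
from h import *
s=read_state();g=s["tool_pos"]*1000;print("tcp tub",np.round(tub(g),1),np.round(g[2],1),s["wrist_force"],s["torque"])
```

```text
tcp tub [  -2.6 -275.5] 0.2 [0.38453457 0.163699   0.72539258] [-0.03824741 -0.05152735 -0.02786655]
```

Call:
step_arm:
  commands:
    - {"dx": -0.0015,"dy": 0.0025,"dz": -0.004,"roll": 0,"fingers": 0}
    - {"dx": -0.0015,"dy": 0.0025,"dz": -0.004,"roll": 0,"fingers": 1}
    - {"dx": -0.0015,"dy": 0.0025,"dz": -0.004,"roll": 0,"fingers": 1}
    - {"dx": -0.0015,"dy": 0.0025,"dz": -0.004,"roll": 0,"fingers": 1}
    - {"dx": -0.0015,"dy": 0.0025,"dz": -0.004,"roll": 0,"fingers": 1}
    - {"dx": -0.0015,"dy": 0.0025,"dz": -0.004,"roll": 0,"fingers": 1}
  squeeze: 20

```text
time: 43.98
tool_pos: [0.5368, 0.02, 0.0062]
tcp_rot: [2.041, 2.387, 0.002]
wrist_force: [-0.7, 0.6, 5.3]
width: 0.27
grip_force: 21.3
```

Run:
```python
from h import *
s=read_state();g=s["tool_pos"]*1000;print("tcp tub",np.round(tub(g),1),np.round(g[2],1),s["wrist_force"],s["torque"])
```

```text
tcp tub [   2.3 -278.3] 6.2 [-0.67718048  0.55937928  5.29168444] [0.07304958 0.20626919 0.08964949]
```

Call:
step_arm:
  commands:
    - {"dx": -0.008,"dy": 0,"dz": -0.014,"roll": 0,"fingers": 1}
    - {"dx": -0.013,"dy": 0,"dz": -0.025,"roll": 0,"fingers": 1}
    - {"dx": -0.019,"dy": 0,"dz": -0.04,"roll": 0,"fingers": 1}
    - {"dx": -0.023,"dy": 0,"dz": -0.0515,"roll": 0,"fingers": 1}
    - {"dx": -0.028,"dy": 0,"dz": -0.071,"roll": 0,"fingers": 1}
    - {"dx": -0.0316,"dy": 0,"dz": -0.091,"roll": 0,"fingers": 1}
    - {"dx": -0.0316,"dy": 0,"dz": -0.091,"roll": 0,"fingers": 1}

```text
time: 44.85
tool_pos: [0.5425, -0.0117, 0.0986]
tcp_rot: [2.039, 2.385, 0.004]
wrist_force: [-0.5, -1.3, -3.4]
width: 0.271
grip_force: 20.0
```

```bash
cat >> h.py <<'E'
def prof(y0=-320,y1=-40,step=16):
    s=read_state();g=s["tool_pos"]*1000;print("tcp tub",np.round(tub(g),1),np.round(g[2],1),"F",np.round(s["wrist_force"],1),"T",np.round(s["torque"],2),"w",round(s["width"],3),"g",round(s["grip_force"],1))
    im,d,W=cloud("top");P=W.reshape(-1,3)*1000;P=P[~np.isnan(P[:,0])];L=tub(P)
    for lo,hi in ((42,62),(-62,-42)):
        o=[]
        for t in range(y0,y1,step):
            m=(abs(L[:,1]-t)<step/2)&(L[:,0]>lo)&(L[:,0]<hi)&(P[:,2]>20); o.append((t,int(np.percentile(P[m,2],90)) if m.sum()>2 else None))
        print(o)
    return im
E
python3 -c "
from h import *
prof()"
```

```text
tcp tub [   2.9 -310.5] 98.6 F [-0.5 -1.3 -3.4] T [-0.29  0.06  0.15] w 0.271 g 20.0
[(-320, None), (-304, 461), (-288, 470), (-272, 479), (-256, 478), (-240, None), (-224, 131), (-208, 126), (-192, 127), (-176, 129), (-160, 140), (-144, 141), (-128, 137), (-112, 145), (-96, 144), (-80, 141), (-64, 139), (-48, 43)]
[(-320, None), (-304, None), (-288, None), (-272, None), (-256, 504), (-240, 506), (-224, None), (-208, None), (-192, 137), (-176, 142), (-160, 142), (-144, 141), (-128, 146), (-112, 151), (-96, 147), (-80, 139), (-64, 141), (-48, 45)]
```

Call:
step_arm:
  commands:
    - {"dx": -0.001,"dy": 0,"dz": -0.02,"roll": 0,"fingers": 1}
    - {"dx": -0.0014,"dy": 0,"dz": -0.04,"roll": 0,"fingers": 1}
    - {"dx": 0.0005,"dy": 0,"dz": -0.06,"roll": 0,"fingers": 1}
    - {"dx": 0.004,"dy": 0,"dz": -0.08,"roll": 0,"fingers": 1}
    - {"dx": 0.0095,"dy": 0,"dz": -0.1,"roll": 0,"fingers": 1}
    - {"dx": 0.0165,"dy": 0,"dz": -0.1185,"roll": 0,"fingers": 1}
    - {"dx": 0.0165,"dy": 0,"dz": -0.1185,"roll": 0,"fingers": 1}

```text
time: 45.78
tool_pos: [0.5389, 0.0057, 0.2158]
tcp_rot: [2.04, 2.388, 0.002]
wrist_force: [0.1, -0.7, -2.5]
width: 0.271
grip_force: 19.9
```

```bash
python3 -c "
from h import *
prof(-240)"
```

```text
tcp tub [   2.1 -292.7] 215.8 F [ 0.1 -0.7 -2.5] T [-0.14  0.1   0.  ] w 0.271 g 19.9
[(-240, 593), (-224, None), (-208, 201), (-192, 190), (-176, 189), (-160, 183), (-144, 180), (-128, 172), (-112, 164), (-96, 157), (-80, 147), (-64, 136), (-48, 44)]
[(-240, 597), (-224, 600), (-208, None), (-192, None), (-176, 190), (-160, 187), (-144, 183), (-128, 176), (-112, 167), (-96, 166), (-80, 143), (-64, 143), (-48, 45)]
```

Call:
step_arm:
  commands:
    - {"dx": 0.009,"dy": 0,"dz": -0.018,"roll": 0,"fingers": 1}
    - {"dx": 0.019,"dy": 0,"dz": -0.0355,"roll": 0,"fingers": 1}
    - {"dx": 0.0305,"dy": 0,"dz": -0.052,"roll": 0,"fingers": 1}
    - {"dx": 0.0435,"dy": 0,"dz": -0.0675,"roll": 0,"fingers": 1}
    - {"dx": 0.058,"dy": 0,"dz": -0.0815,"roll": 0,"fingers": 1}
    - {"dx": 0.0735,"dy": 0,"dz": -0.0945,"roll": 0,"fingers": 1}
    - {"dx": 0.0735,"dy": 0,"dz": -0.0945,"roll": 0,"fingers": 1}

```text
time: 46.7
tool_pos: [0.5272, 0.0793, 0.3108]
tcp_rot: [2.038, 2.389, 0.003]
wrist_force: [0.3, 0.4, -3.2]
width: 0.273
grip_force: 20.4
```

```bash
python3 -c "
from h import *
prof(-208)"
```

```text
tcp tub [   2.1 -218.2] 310.8 F [ 0.3  0.4 -3.2] T [-0.03  0.05 -0.01] w 0.273 g 20.4
[(-208, None), (-192, None), (-176, None), (-160, 262), (-144, 240), (-128, 216), (-112, None), (-96, 193), (-80, 175), (-64, 154), (-48, 44)]
[(-208, 413), (-192, 241), (-176, 677), (-160, 679), (-144, 255), (-128, 238), (-112, None), (-96, None), (-80, 175), (-64, 156), (-48, 47)]
```

Call:
step_arm:
  commands:
    - {"dx": 0.0165,"dy": 0,"dz": -0.011,"roll": 0,"fingers": 1}
    - {"dx": 0.034,"dy": 0,"dz": -0.021,"roll": 0,"fingers": 1}
    - {"dx": 0.0525,"dy": 0,"dz": -0.0285,"roll": 0,"fingers": 1}
    - {"dx": 0.0715,"dy": 0,"dz": -0.035,"roll": 0,"fingers": 1}
    - {"dx": 0.0715,"dy": 0,"dz": -0.035,"roll": 0,"fingers": 1}
    - {"dx": 0.0715,"dy": 0,"dz": -0.035,"roll": 0,"fingers": 1}

```text
time: 47.5
tool_pos: [0.5158, 0.1485, 0.3445]
tcp_rot: [2.04, 2.388, 0.0]
wrist_force: [-0.0, -0.4, -2.6]
width: 0.273
grip_force: 20.4
```

Run:
```python
from h import *
prof(-176)
im,d,W=cloud("scene");cv2.imwrite("pics/s6.png",im[150:300,100:300])
P=W.reshape(-1,3)*1000;P=P[~np.isnan(P[:,0])];L=tub(P)
for t in range(-176,-30,12):
    m=(abs(L[:,1]-t)<6)&(abs(L[:,0])<60)&(P[:,2]>20)&(P[:,2]<330); print(t,m.sum(),np.round(np.percentile(P[m,2],[2,50,98])) if m.sum() else None)
```

```text
tcp tub [   1.7 -148.1] 344.5 F [-0.  -0.4 -2.6] T [-0.   -0.02  0.05] w 0.273 g 20.4
[(-176, None), (-160, None), (-144, None), (-128, None), (-112, None), (-96, 158), (-80, 185), (-64, 171), (-48, 64)]
[(-176, None), (-160, 443), (-144, 446), (-128, 275), (-112, 708), (-96, 710), (-80, 219), (-64, None), (-48, None)]
-176 0 None
-164 0 None
-152 12 [259. 322. 327.]
-140 94 [231. 268. 326.]
-128 226 [206. 244. 315.]
-116 243 [178. 217. 281.]
-104 208 [160. 195. 280.]
-92 149 [149. 174. 246.]
-80 171 [ 58. 149. 208.]
-68 299 [ 52. 124. 183.]
-56 67 [34. 59. 67.]
-44 31 [38. 52. 62.]
-32 37 [38. 50. 58.]
```

The tilt is about 65° with the lip on the rim, and the wrist carries only the tray's own weight, so the parts have slid. I'll go a bit steeper to finish, then hold.

Call:
step_arm:
  commands:
    - {"dx": 0.01,"dy": 0,"dz": -0.003,"roll": 0,"fingers": 1}
    - {"dx": 0.02,"dy": 0,"dz": -0.005,"roll": 0,"fingers": 1}
    - {"dx": 0.028,"dy": 0,"dz": -0.006,"roll": 0,"fingers": 1}
    - {"dx": 0.028,"dy": 0,"dz": -0.006,"roll": 0,"fingers": 1}
    - {"dx": 0.028,"dy": 0,"dz": -0.006,"roll": 0,"fingers": 1}
    - {"dx": 0.028,"dy": 0,"dz": -0.006,"roll": 0,"fingers": 1}

```text
time: 48.35
tool_pos: [0.5114, 0.1758, 0.3502]
tcp_rot: [-2.041, -2.388, 0.0]
wrist_force: [-0.1, 0.1, -1.8]
width: 0.272
grip_force: 20.4
```

Run:
```python
from h import *
prof(-160)
for n in ("scene","wrist"):
    im,d,W=cloud(n)
    P=W.reshape(-1,3)*1000;P=P[~np.isnan(P[:,0])];L=tub(P)
    print(n)
    for t in range(-150,76,12):
        m=(abs(L[:,1]-t)<6)&(abs(L[:,0])<90)&(P[:,2]>20)&(P[:,2]<330); print(t,m.sum(),np.round(np.percentile(P[m,2],[2,50,98])) if m.sum() else None)
```

```text
tcp tub [   1.5 -120.4] 350.2 F [-0.1  0.1 -1.8] T [-0.11 -0.02  0.01] w 0.272 g 20.4
[(-160, 723), (-144, 717), (-128, None), (-112, None), (-96, None), (-80, None), (-64, 159), (-48, 167)]
[(-160, 710), (-144, None), (-128, 450), (-112, 452), (-96, 703), (-80, 715), (-64, 715), (-48, None)]
scene
-150 0 None
-138 0 None
-126 13 [265. 311. 328.]
-114 100 [233. 271. 329.]
-102 243 [204. 242. 320.]
-90 284 [178. 227. 286.]
-78 341 [ 56. 177. 284.]
-66 292 [ 47. 160. 245.]
-54 262 [ 38. 148. 213.]
-42 179 [ 39. 133. 186.]
-30 66 [36. 42. 59.]
-18 43 [36. 45. 53.]
-6 37 [36. 44. 78.]
6 59 [36. 71. 80.]
18 101 [ 37.  60. 116.]
30 54 [34. 41. 73.]
42 2 [ 92.  99. 106.]
54 0 None
66 21 [ 65. 132. 135.]
wrist
-150 0 None
-138 0 None
-126 151 [265. 267. 268.]
-114 1553 [267. 270. 329.]
-102 2807 [271. 279. 325.]
-90 4478 [182. 277. 284.]
-78 2713 [134. 179. 283.]
-66 1778 [153. 161. 248.]
-54 1552 [143. 150. 217.]
-42 1254 [ 39. 130. 187.]
-30 1092 [38. 40. 54.]
-18 1123 [38. 41. 51.]
-6 1210 [38. 40. 71.]
6 1194 [39. 41. 77.]
18 1212 [38. 41. 76.]
30 1088 [38. 40. 42.]
42 1304 [38. 40. 42.]
54 1455 [38. 41. 47.]
66 1910 [46. 53. 63.]
```

The tilt stuck at about 67° and the tray slid inward, taking the lip off the rim. I'll draw it back outward so the lip sits on the bead again and hold there.

Call:
step_arm:
  commands:
    - {"dx": -0.01,"dy": 0,"dz": 0,"roll": 0,"fingers": 1}
    - {"dx": -0.02,"dy": 0,"dz": 0,"roll": 0,"fingers": 1}
    - {"dx": -0.03,"dy": 0,"dz": 0.001,"roll": 0,"fingers": 1}
    - {"dx": -0.036,"dy": 0,"dz": 0.002,"roll": 0,"fingers": 1}
    - {"dx": -0.036,"dy": 0,"dz": 0.002,"roll": 0,"fingers": 1}
    - {"dx": -0.036,"dy": 0,"dz": 0.002,"roll": 0,"fingers": 1}
    - {"dx": -0.036,"dy": 0,"dz": 0.002,"roll": 0,"fingers": 1}

```text
time: 49.38
tool_pos: [0.517, 0.1407, 0.3484]
tcp_rot: [-2.041, -2.388, -0.0]
wrist_force: [0.1, 0.9, -1.1]
width: 0.271
grip_force: 20.4
```

Run:
```python
from h import *
s=read_state();g=s["tool_pos"]*1000;print(np.round(tub(g),1),g[2],s["wrist_force"],s["torque"])
for n in ("scene","wrist"):
    im,d,W=cloud(n); cv2.imwrite(f"pics/{n}7.png",im)
    P=W.reshape(-1,3)*1000;P=P[~np.isnan(P[:,0])];L=tub(P)
    print(n)
    for t in range(-174,0,10):
        m=(abs(L[:,1]-t)<5)&(abs(L[:,0])<66)&(P[:,2]>20)&(P[:,2]<300); print(t,m.sum(),np.round(np.percentile(P[m,2],[2,10,50,98])) if m.sum() else None)
```

```text
[   1.6 -156. ] 348.4030720591328 [ 0.09627467  0.92638682 -1.09551566] [0.23285974 0.06175477 0.03533509]
scene
-174 0 None
-164 0 None
-154 10 [262. 263. 266. 268.]
-144 48 [235. 248. 269. 293.]
-134 159 [218. 226. 240. 298.]
-124 210 [197. 204. 234. 290.]
-114 218 [176. 184. 218. 285.]
-104 172 [163. 169. 195. 266.]
-94 152 [157. 160. 182. 242.]
-84 145 [149. 153. 167. 225.]
-74 346 [ 53.  62. 110. 193.]
-64 110 [ 48.  55. 134. 179.]
-54 62 [38. 41. 58. 66.]
-44 29 [37. 38. 47. 60.]
-34 44 [37. 38. 46. 58.]
-24 27 [39. 40. 44. 50.]
-14 26 [39. 41. 49. 56.]
-4 17 [39. 39. 67. 74.]
wrist
-174 0 None
-164 0 None
-154 278 [264. 265. 266. 267.]
-144 1135 [266. 267. 269. 275.]
-134 1418 [271. 272. 274. 299.]
-124 3204 [202. 206. 278. 296.]
-114 3243 [181. 185. 230. 284.]
-104 1750 [167. 168. 175. 267.]
-94 1486 [159. 160. 165. 245.]
-84 1350 [151. 153. 157. 223.]
-74 1158 [141. 143. 149. 200.]
-64 768 [ 46.  59. 134. 179.]
-54 687 [39. 40. 59. 63.]
-44 704 [39. 39. 41. 58.]
-34 677 [39. 39. 41. 55.]
-24 797 [38. 39. 40. 51.]
-14 699 [39. 40. 48. 51.]
-4 947 [38. 39. 40. 73.]
```

The ramp and edge profile puts the lip at about (y -68, z 131) with a tilt near 65°, held for about 0.5 s, so step 2 should be met. Now I'll draw the tray straight up off the rim.

Call:
step_arm:
  commands:
    - {"dx": 0.001,"dy": 0,"dz": -0.01,"roll": 0,"fingers": 1}
    - {"dx": 0.003,"dy": 0,"dz": -0.025,"roll": 0,"fingers": 1}
    - {"dx": 0.003,"dy": 0,"dz": -0.045,"roll": 0,"fingers": 1}
    - {"dx": 0.003,"dy": 0,"dz": -0.065,"roll": 0,"fingers": 1}
    - {"dx": 0.003,"dy": 0,"dz": -0.085,"roll": 0,"fingers": 1}
    - {"dx": 0.003,"dy": 0,"dz": -0.1,"roll": 0,"fingers": 1}
    - {"dx": 0.003,"dy": 0,"dz": -0.1,"roll": 0,"fingers": 1}
    - {"dx": 0.003,"dy": 0,"dz": -0.1,"roll": 0,"fingers": 1}

```text
time: 50.48
tool_pos: [0.5164, 0.1432, 0.4477]
tcp_rot: [-2.041, -2.387, 0.001]
wrist_force: [-0.6, 0.6, 0.1]
width: 0.004
grip_force: 0.0
```

Run:
```python
from h import *
F=[]
for n in ("scene","top","wrist"):
    s=read_state();F.append(s["wrist_force"][2])
    im,d,W=cloud(n); cv2.imwrite(f"pics/{n}8.png",im)
    m=np.ones(d.shape,bool)
    L=tub(W*1000);z=W[...,2]*1000
    k=((abs(L[...,0])<96)&(abs(L[...,1])<70)&(z>48)&(z<130)).astype(np.uint8)
    nn,l,st,c=cv2.connectedComponentsWithStats(k)
    for i in range(1,nn):
        if st[i,4]>8:
            q=l==i; r=cv2.minAreaRect(L[q].astype(np.float32)); print(n,st[i,4],"c",np.round(r[0]),"size",np.round(r[1]),"z",np.round(np.percentile(z[q],[5,50,95])))
print(F, np.round(tub(s["tool_pos"]*1000)),s["tool_pos"][2],s["torque"])
P=W.reshape(-1,3)*1000;P=P[~np.isnan(P[:,0])];L=tub(P)
for t in range(-174,0,10):
    m=(abs(L[:,1]-t)<5)&(abs(L[:,0])<66)&(P[:,2]>20)&(P[:,2]<400); print(t,m.sum(),np.round(np.percentile(P[m,2],[2,10,50,98])) if m.sum() else None)
```

```text
scene 335 c [ 36. -18.] size [104. 119.] z [ 51.  66. 124.]
scene 21 c [93. 51.] size [ 4. 21.] z [ 99. 113. 127.]
scene 119 c [-25.   7.] size [ 50. 152.] z [50. 72. 78.]
top 14 c [84. 65.] size [ 9. 20.] z [51. 56. 63.]
top 99 c [-11.  63.] size [159.  17.] z [48. 52. 60.]
top 21 c [ 38. -13.] size [12. 41.] z [48. 51. 56.]
wrist 532 c [-0. 63.] size [  8. 192.] z [48. 51. 53.]
wrist 687 c [-3. 10.] size [33. 54.] z [65. 73. 77.]
wrist 301 c [  6. -16.] size [102.  10.] z [48. 49. 51.]
wrist 88 c [ 16. -34.] size [ 6. 59.] z [49. 52. 55.]
wrist 54 c [-86. -65.] size [ 8. 19.] z [48. 52. 56.]
wrist 22 c [ 91. -66.] size [7. 9.] z [49. 52. 55.]
[np.float64(0.10288621910353324), np.float64(-0.7091733298794628), np.float64(-0.013241530624593628)] [   1. -153.] 0.4470692400587629 [-0.00296749  0.0050002   0.01639559]
-174 55 [37. 43. 52. 60.]
-164 144 [56. 64. 78. 87.]
-154 352 [67. 71. 82. 95.]
-144 403 [ 61.  64.  77. 108.]
-134 412 [ 57.  60.  70. 124.]
-124 394 [ 63.  66.  73. 139.]
-114 414 [ 78.  79.  87. 158.]
-104 525 [ 92.  94. 102. 172.]
-94 568 [108. 109. 117. 183.]
-84 646 [122. 124. 132. 199.]
-74 653 [138. 140. 149. 201.]
-64 852 [153. 171. 194. 202.]
-54 737 [192. 195. 203. 213.]
-44 318 [ 40. 199. 209. 214.]
-34 227 [38. 39. 41. 55.]
-24 474 [38. 39. 40. 50.]
-14 493 [39. 39. 48. 51.]
-4 565 [38. 39. 40. 72.]
```

The bar slipped out of the light grip. I'll look at how the tray lies.

View pics/wrist8.png

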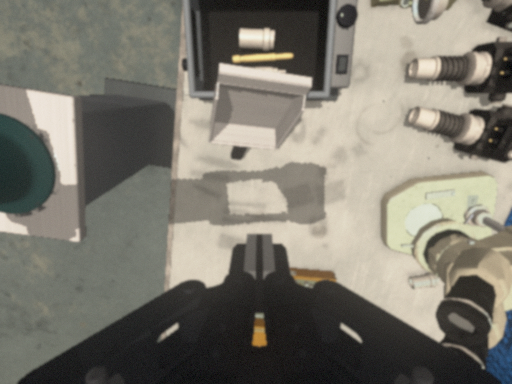

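The empty tray leans on the rim with its handle on the bench; the bar is at (240,152). The sleeve is at (257,38) and the tube at (263,57) in the tub. I'll measure the bar for a firm regrasp.

Run:
```python
from h import *
im,d,W=cloud("wrist"); L=tub(W*1000);z=W[...,2]*1000
g=im.max(-1)
k=((abs(L[...,0])<70)&(L[...,1]<-140)&(L[...,1]>-260)&(z>4)&(z<90)).astype(np.uint8)
nn,l,st,c=cv2.connectedComponentsWithStats(k)
i=1+np.argmax(st[1:,4]);q=l==i
bar=q&(g<70)
print(st[i],bar.sum())
B=np.c_[L[bar],z[bar]];W_=np.c_[L[q&~bar],z[q&~bar]]
print("bar bounds",np.round(np.percentile(B,[2,50,98],0)))
b=B-B.mean(0);u,s,v=np.linalg.svd(b,full_matrices=False);print("mean",np.round(B.mean(0)),"dir",np.round(v[0],2),"ext",np.round(np.percentile(b@v[0],[2,98])))
for t in range(-215,-140,6):
    m=abs(W_[:,1]-t)<3
    mb=abs(B[:,1]-t)<3
    print(t,"tray",np.round(np.percentile(W_[m],[3,97],0)[:,[0,2]]).tolist() if m.sum()>3 else None,"bar",np.round(np.percentile(B[mb],[3,97],0)[:,[0,2]]).tolist() if mb.sum()>3 else None)
k=(abs(L[...,0])<90)&(L[...,1]<-20)&(L[...,1]>-200)&(z>165)&(z<260); print("tip",np.round(np.percentile(L[k],[1,99],0)),np.round(np.percentile(z[k],[1,99])))
```

```text
[218 132  61  28 927] 53
bar bounds [[ -47. -194.   23.]
 [ -39. -180.   44.]
 [ -30. -169.   60.]]
mean [ -39. -181.   43.] dir [0.11 0.55 0.83] ext [-23.  20.]
-215 tray None bar None
-209 tray None bar None
-203 tray None bar None
-197 tray [[-54.0, 14.0], [-34.0, 21.0]] bar None
-191 tray [[-56.0, 17.0], [-32.0, 31.0]] bar [[-47.0, 24.0], [-36.0, 31.0]]
-185 tray [[-56.0, 14.0], [-30.0, 41.0]] bar [[-48.0, 33.0], [-34.0, 41.0]]
-179 tray [[-53.0, 24.0], [-28.0, 48.0]] bar [[-44.0, 43.0], [-31.0, 49.0]]
-173 tray [[-50.0, 38.0], [-25.0, 57.0]] bar [[-43.0, 53.0], [-30.0, 58.0]]
-167 tray [[-47.0, 51.0], [30.0, 79.0]] bar None
-161 tray [[-35.0, 72.0], [31.0, 89.0]] bar None
-155 tray [[-43.0, 70.0], [31.0, 89.0]] bar None
-149 tray [[-58.0, 65.0], [31.0, 89.0]] bar None
-143 tray [[-65.0, 61.0], [31.0, 88.0]] bar None
tip [[ -60. -101.]
 [  65.  -42.]] [167. 214.]
```

Run:
```python
from h import *
p=C0+np.array([-38,-174])@Rt.T;print(p)
go(p[0],p[1],150,-2.3); print(read_state()["q"].round(2))
```

```text
[480.68743997 116.69771906]
d [-20.7 -38.6 297.2] mm roll 11.3 | cur [516.2 143.3 447.1] yaxis 9.0 tilt 0.1 q6 0.07 w 0.0 t 50.7 F [-0.3  0.1 -0.6] g 0.0
[ 0.22 -0.06  1.57 -0.    1.63  0.07]
```

Call:
step_arm:
  commands:
    - {"dx": -0.015,"dy": -0.03,"dz": 0.02,"roll": 8,"fingers": -0.2}
    - {"dx": -0.021,"dy": -0.039,"dz": 0.06,"roll": 11,"fingers": -0.2}
    - {"dx": -0.021,"dy": -0.039,"dz": 0.12,"roll": 11,"fingers": -0.2}
    - {"dx": -0.021,"dy": -0.039,"dz": 0.17,"roll": 11,"fingers": -0.2}
    - {"dx": -0.021,"dy": -0.039,"dz": 0.22,"roll": 11,"fingers": -0.2}
    - {"dx": -0.021,"dy": -0.039,"dz": 0.26,"roll": 11,"fingers": -0.2}
    - {"dx": -0.021,"dy": -0.039,"dz": 0.27,"roll": 11,"fingers": -0.2}
    - {"dx": -0.021,"dy": -0.039,"dz": 0.27,"roll": 11,"fingers": -0.2}
  squeeze: 110

```text
time: 51.68
tool_pos: [0.4812, 0.1165, 0.1783]
tcp_rot: [-2.26, -2.181, 0.001]
wrist_force: [1.2, 0.3, 0.3]
width: 0.599
grip_force: 0.0
```

Run:
```python
from h import *
im,d,W=cloud("wrist"); L=tub(W*1000);z=W[...,2]*1000
s=read_state();print("F",s["wrist_force"])
k=((abs(L[...,0]+38)<70)&(L[...,1]<-145)&(L[...,1]>-260)&(z>4)&(z<62)).astype(np.uint8)
nn,l,st,c=cv2.connectedComponentsWithStats(k)
i=1+np.argmax(st[1:,4]);q=l==i;B=np.c_[L[q],z[q]]
print(st[i])
for t in range(-215,-150,6):
    m=abs(B[:,1]-t)<3
    if m.sum()>5: print(t,m.sum(),np.round(np.percentile(B[m],[3,50,97],0)[:,[0,2]]).tolist())
go(480.7,116.7,29,-2.3)
```

```text
F [-0.56924655  0.41327197 -0.47234514]
[244 175  30  21 400]
-197 46 [[-54.0, 14.0], [-44.0, 19.0], [-35.0, 23.0]]
-191 64 [[-56.0, 16.0], [-45.0, 27.0], [-33.0, 32.0]]
-185 79 [[-56.0, 16.0], [-44.0, 35.0], [-31.0, 41.0]]
-179 83 [[-52.0, 28.0], [-40.0, 44.0], [-28.0, 50.0]]
-173 95 [[-49.0, 41.0], [-38.0, 53.0], [-25.0, 59.0]]
-167 32 [[-45.0, 55.0], [-36.0, 60.0], [-24.0, 62.0]]
d [-1.000e-01 -1.700e+00  1.506e+02] mm roll 0.2 | cur [482.2 116.7 179.6] yaxis -2.1 tilt 0.1 q6 0.22 w 0.6 t 51.7 F [-0.6  0.4 -0.5] g 0.0
```

Call:
step_arm:
  commands:
    - {"dx": 0,"dy": -0.002,"dz": 0.05,"roll": 0,"fingers": -0.2}
    - {"dx": 0,"dy": -0.002,"dz": 0.09,"roll": 0,"fingers": -0.2}
    - {"dx": 0,"dy": -0.002,"dz": 0.125,"roll": 0,"fingers": -0.2}
    - {"dx": 0,"dy": -0.002,"dz": 0.147,"roll": 0,"fingers": -0.2}
    - {"dx": 0,"dy": -0.002,"dz": 0.147,"roll": 0,"fingers": -0.2}

```text
time: 52.35
tool_pos: [0.4796, 0.1167, 0.0316]
tcp_rot: [-2.261, -2.181, 0.001]
wrist_force: [-0.3, 0.0, -1.0]
width: 0.602
grip_force: 0.0
```

Call:
step_arm:
  commands:
    - {"dx": 0,"dy": 0,"dz": 0,"roll": 0,"fingers": 1}
    - {"dx": 0,"dy": 0,"dz": 0,"roll": 0,"fingers": 1}
    - {"dx": 0,"dy": 0,"dz": 0,"roll": 0,"fingers": 1}
    - {"dx": 0,"dy": 0,"dz": 0,"roll": 0,"fingers": 1}
    - {"dx": 0,"dy": 0,"dz": 0,"roll": 0,"fingers": 1}
  squeeze: 110

```text
time: 52.98
tool_pos: [0.483, 0.1168, 0.0348]
tcp_rot: [2.258, 2.178, 0.009]
wrist_force: [2.0, -4.4, 7.0]
width: 0.262
grip_force: 106.3
```

Firmly gripped. I'll lift it clear, then carry it away from the tub.

Call:
step_arm:
  commands:
    - {"dx": 0,"dy": 0,"dz": -0.015,"roll": 0,"fingers": 1}
    - {"dx": -0.003,"dy": 0,"dz": -0.035,"roll": 0,"fingers": 1}
    - {"dx": -0.006,"dy": 0,"dz": -0.06,"roll": 0,"fingers": 1}
    - {"dx": -0.01,"dy": 0,"dz": -0.085,"roll": 0,"fingers": 1}
    - {"dx": -0.02,"dy": 0,"dz": -0.105,"roll": 0,"fingers": 1}
    - {"dx": -0.04,"dy": 0,"dz": -0.115,"roll": 0,"fingers": 1}
    - {"dx": -0.065,"dy": 0,"dz": -0.115,"roll": 0,"fingers": 1}
    - {"dx": -0.09,"dy": 0,"dz": -0.115,"roll": 0,"fingers": 1}

```text
time: 53.98
tool_pos: [0.4759, 0.0263, 0.1476]
tcp_rot: [2.26, 2.181, 0.002]
wrist_force: [0.8, -0.2, -2.8]
width: 0.264
grip_force: 105.2
```

Run:
```python
from h import *
s=read_state();g=s["tool_pos"]*1000
print("F",s["wrist_force"],s["torque"],s["width"],s["grip_force"])
go(465,-140,130,-2)
im,d,W=cloud("wrist"); P=W.reshape(-1,3)*1000;P=P[~np.isnan(P[:,0])]
for t in range(-60,130,12):
    m=(abs(P[:,1]-g[1]-t)<6)&(abs(P[:,0]-g[0])<50)&(P[:,2]>30); print(t,m.sum(),np.round(np.percentile(P[m,2],[5,50,95])) if m.sum() else None)
```

```text
F [ 0.81510726 -0.15433863 -2.76046854] [-0.16232953 -0.03123465 -0.00661809] 0.26443760474046074 105.1752864383161
d [-166.5   -5.1   17.6] mm roll -0.0 | cur [475.9  26.3 147.6] yaxis -2.0 tilt 0.1 q6 0.04 w 0.26 t 54.0 F [ 0.8 -0.2 -2.8] g 105.2
-60 0 None
-48 0 None
-36 0 None
-24 0 None
-12 2711 [185. 207. 218.]
0 4504 [185. 204. 226.]
12 20246 [198. 221. 235.]
24 12838 [189. 196. 239.]
36 10874 [180. 187. 231.]
48 8869 [174. 181. 239.]
60 7873 [183. 195. 230.]
72 14582 [200. 211. 221.]
84 28403 [216. 226. 234.]
96 4474 [227. 231. 233.]
108 0 None
120 0 None
```

The tray is empty (2.76 N, its own weight). Carry it to the free bench area.

Call:
step_arm:
  commands:
    - {"dx": -0.03,"dy": 0,"dz": 0,"roll": 0,"fingers": 1}
    - {"dx": -0.065,"dy": -0.002,"dz": 0,"roll": 0,"fingers": 1}
    - {"dx": -0.1,"dy": -0.004,"dz": 0.01,"roll": 0,"fingers": 1}
    - {"dx": -0.135,"dy": -0.005,"dz": 0.03,"roll": 0,"fingers": 1}
    - {"dx": -0.16,"dy": -0.005,"dz": 0.055,"roll": 0,"fingers": 1}
    - {"dx": -0.166,"dy": -0.005,"dz": 0.08,"roll": 0,"fingers": 1}
    - {"dx": -0.166,"dy": -0.005,"dz": 0.1,"roll": 0,"fingers": 1}
    - {"dx": -0.166,"dy": -0.005,"dz": 0.105,"roll": 0,"fingers": 1}

```text
time: 55.02
tool_pos: [0.4639, -0.1385, 0.0405]
tcp_rot: [-2.259, -2.179, 0.002]
wrist_force: [0.4, 0.2, -2.6]
width: 0.261
grip_force: 105.7
```

Call:
step_arm:
  commands:
    - {"dx": 0.001,"dy": 0,"dz": 0.005,"roll": 0,"fingers": 1}
    - {"dx": 0.003,"dy": 0,"dz": 0.01,"roll": 0,"fingers": 1}
    - {"dx": 0.005,"dy": 0,"dz": 0.014,"roll": 0,"fingers": 1}
    - {"dx": 0.007,"dy": 0,"dz": 0.018,"roll": 0,"fingers": 1}
    - {"dx": 0.007,"dy": 0,"dz": 0.018,"roll": 0,"fingers": 1}

```text
time: 55.65
tool_pos: [0.4713, -0.1339, 0.0297]
tcp_rot: [2.253, 2.175, 0.007]
wrist_force: [-4.4, 1.4, 28.4]
width: 0.258
grip_force: 108.7
```

Run:
```python
from h import *
s=read_state();g=s["tool_pos"]*1000
print(g,"F",s["wrist_force"],s["torque"],s["width"],s["grip_force"])
im,d,W=cloud("wrist"); P=W.reshape(-1,3)*1000;P=P[~np.isnan(P[:,0])]
for t in range(-60,130,12):
    m=(abs(P[:,1]-g[1]-t)<6)&(abs(P[:,0]-g[0])<50)&(P[:,2]>-5); print(t,m.sum(),np.round(np.percentile(P[m,2],[5,50,95])) if m.sum() else None)
```

```text
[ 471.26934272 -133.86178044   29.6652006 ] F [-4.40417021  1.40110367 28.44412932] [-0.47867928  0.89901558 -0.04100743] 0.2575169142592468 108.73089505388634
-60 643 [-2. -1. -0.]
-48 715 [-2. -1. -0.]
-36 79 [-2. -1.  2.]
-24 20 [15. 17. 18.]
-12 2506 [ 67.  89. 100.]
0 4525 [ 67.  87. 109.]
12 19693 [ 77. 103. 116.]
24 12572 [ 74.  79. 121.]
36 10303 [64. 69. 74.]
48 7544 [57. 60. 64.]
60 7065 [63. 70. 76.]
72 12214 [77. 84. 90.]
84 23937 [ 91.  99. 104.]
96 25425 [105. 109. 112.]
108 0 None
120 0 None
```

The friction is too stiff at this squeeze. I'll unload slightly, then reopen a hair and re-close lightly so the tray pivots down in the fingers.

Call:
step_arm:
  commands:
    - {"dx": -0.002,"dy": 0,"dz": -0.008,"roll": 0,"fingers": 1}
    - {"dx": -0.002,"dy": 0,"dz": -0.009,"roll": 0,"fingers": 1}
    - {"dx": -0.002,"dy": 0,"dz": -0.009,"roll": 0,"fingers": 0.42}
    - {"dx": -0.002,"dy": 0,"dz": -0.009,"roll": 0,"fingers": 1}
    - {"dx": -0.002,"dy": 0,"dz": -0.009,"roll": 0,"fingers": 1}
    - {"dx": -0.002,"dy": 0,"dz": -0.009,"roll": 0,"fingers": 1}
  squeeze: 20

```text
time: 56.45
tool_pos: [0.4648, -0.1338, 0.0319]
tcp_rot: [-2.26, -2.181, 0.001]
wrist_force: [-0.9, -0.3, -1.0]
width: 0.271
grip_force: 21.8
```

Run:
```python
from h import *
s=read_state();g=s["tool_pos"]*1000
print(g,"F",s["wrist_force"],s["torque"],s["width"],s["grip_force"])
im,d,W=cloud("wrist"); P=W.reshape(-1,3)*1000;P=P[~np.isnan(P[:,0])]
for t in range(-60,130,12):
    m=(abs(P[:,1]-g[1]-t)<6)&(abs(P[:,0]-g[0])<50)&(P[:,2]>-5); print(t,m.sum(),np.round(np.percentile(P[m,2],[5,50,95])) if m.sum() else None)
```

```text
[ 464.8458298  -133.83959589   31.88097985] F [-0.93020024 -0.26725027 -1.013223  ] [ 0.15813812  0.13204767 -0.00523691] 0.27131987888512055 21.759033501148224
-60 93 [-2. -1. -0.]
-48 161 [-2. -1. 38.]
-36 1072 [-2. 38. 40.]
-24 1421 [-2. 37. 39.]
-12 4705 [ -2.  85. 101.]
0 7544 [ -1.  86. 110.]
12 25009 [ -1. 101. 119.]
24 4150 [ -2.  35. 125.]
36 871 [31. 33. 43.]
48 7113 [ 4. 20. 44.]
60 3677 [3. 4. 5.]
72 3924 [3. 4. 5.]
84 4173 [2. 3. 4.]
96 4475 [2. 3. 4.]
108 4767 [2. 3. 4.]
120 4963 [1. 2. 4.]
```

The tray is nearly flat now. Open and retreat.

Call:
step_arm:
  commands:
    - {"dx": 0,"dy": 0,"dz": 0.003,"roll": 0,"fingers": 1}
    - {"dx": 0,"dy": 0,"dz": 0.004,"roll": 0,"fingers": 0.2}
    - {"dx": 0,"dy": 0,"dz": 0.004,"roll": 0,"fingers": -0.2}
    - {"dx": 0,"dy": 0,"dz": 0.004,"roll": 0,"fingers": -0.3}
    - {"dx": 0,"dy": 0,"dz": -0.04,"roll": 0,"fingers": -0.3}
    - {"dx": 0,"dy": 0,"dz": -0.1,"roll": 0,"fingers": -0.3}
    - {"dx": 0,"dy": 0,"dz": -0.16,"roll": 0,"fingers": -0.3}
    - {"dx": 0,"dy": 0,"dz": -0.22,"roll": 0,"fingers": -0.3}

```text
time: 57.5
tool_pos: [0.4651, -0.1339, 0.2544]
tcp_rot: [2.26, 2.181, 0.001]
wrist_force: [0.3, -0.0, -0.2]
width: 0.651
grip_force: 0.0
```

Run:
```python
from h import *
im,d,W=cloud("wrist"); P=W.reshape(-1,3)*1000;P=P[~np.isnan(P[:,0])]
for x in (435,465,495):
    print(x,[(t,int(np.percentile(P[m,2],50))) for t in range(-90,70,14) if (m:=(abs(P[:,1]-t)<7)&(abs(P[:,0]-x)<10)&(P[:,2]<120)).sum()>5])
im,d,W=cloud("top"); L=tub(W*1000);z=W[...,2]*1000
im2,d2,W2=cloud("scene"); 
# inside tub
for n,I,WW in (("top",im,W),("scene",im2,W2)):
    L=tub(WW*1000);z=WW[...,2]*1000
    k=((abs(L[...,0])<94)&(abs(L[...,1])<66)&(z<130))
    b=(k&(I.max(-1)>85)).astype(np.uint8)
    nn,l,st,c=cv2.connectedComponentsWithStats(b)
    for i in range(1,nn):
        if st[i,4]>6:
            q=l==i; r=cv2.minAreaRect(L[q].astype(np.float32)); print(n,st[i,4],"c",np.round(r[0]),"size",np.round(r[1]),"z",np.round(np.percentile(z[q],[5,50,95])),"bgr",np.round(I[q].mean(0)))
go(500,150,300)
# door check
L=tub(W2*1000);z=W2[...,2]*1000
for lo,hi in ((-55,-30),(-30,0),(0,30),(30,58)):
    m=(L[...,1]>lo)&(L[...,1]<hi)&(z>85)&(z<113)&(L[...,0]>-200)&(L[...,0]<-95)
    print(lo,m.sum(),np.round(np.percentile(L[m][:,0],[5,50,95]),1))
```

```text
435 [(-90, 26), (-76, 1), (-62, 1), (-48, 1), (-34, 1), (-20, 1), (-6, 1), (8, 1), (22, 6), (36, 13), (50, 17)]
465 [(-90, 29), (-76, 1), (-62, 1), (-48, 1), (-34, 1), (-20, 1), (-6, 1), (8, 1), (22, 6), (36, 13), (50, 17)]
495 [(-90, 17), (-76, 1), (-62, 1), (-48, 1), (-34, 1), (-20, 1), (-6, 1), (8, 1), (22, 6), (36, 14), (50, 18)]
top 178 c [ 17. -43.] size [105.  34.] z [40. 55. 64.] bgr [118. 134. 145.]
top 115 c [  8. -13.] size [104.  16.] z [36. 47. 57.] bgr [ 84. 130. 149.]
top 146 c [ 3. 14.] size [37. 64.] z [39. 71. 79.] bgr [125. 143. 154.]
top 98 c [-81.   0.] size [126.  27.] z [-864. -850. -834.] bgr [88. 96. 93.]
scene 117 c [ 29. -48.] size [ 33. 102.] z [41. 56. 63.] bgr [155. 171. 178.]
scene 134 c [16.  1.] size [ 48. 105.] z [40. 69. 78.] bgr [163. 187. 197.]
scene 1794 c [0. 0.] size [132. 188.] z [-858. -688. -509.] bgr [103. 124. 134.]
d [285.8  22.  -43.2] mm roll 0 | cur [ 468.2 -135.   257.5] yaxis -2.0 tilt 0.6 q6 -0.3 w 0.65 t 57.6 F [ 0.8 -0.2 -0.1] g 0.0
-55 42 [-112.9 -108.3 -102.8]
-30 49 [-112.7 -108.  -103.7]
0 57 [-111.1 -108.5 -104.1]
30 51 [-110.8 -107.7 -103.6]
```

Call:
step_arm:
  commands:
    - {"dx": 0.05,"dy": 0,"dz": -0.03,"roll": 0,"fingers": -0.3}
    - {"dx": 0.11,"dy": 0,"dz": -0.06,"roll": 0,"fingers": -0.3}
    - {"dx": 0.17,"dy": 0,"dz": -0.08,"roll": 0,"fingers": -0.3}
    - {"dx": 0.22,"dy": 0.01,"dz": -0.08,"roll": 0,"fingers": -0.3}
    - {"dx": 0.25,"dy": 0.02,"dz": -0.08,"roll": 0,"fingers": -0.3}
    - {"dx": 0.25,"dy": 0.02,"dz": -0.08,"roll": 0,"fingers": -0.3}
    - {"dx": 0.25,"dy": 0.02,"dz": -0.08,"roll": 0,"fingers": -0.3}

```text
time: 58.52
tool_pos: [0.4935, 0.1146, 0.3308]
tcp_rot: [-2.26, -2.181, 0.004]
wrist_force: [-0.4, -0.6, -0.2]
width: 0.649
grip_force: 0.0
```

Run:
```python
from h import *
I,d,WW=cloud("wrist");L=tub(WW*1000);z=WW[...,2]*1000
k=(abs(L[...,0])<94)&(abs(L[...,1])<68)&(z<130)&(z>44)
b=k.astype(np.uint8)
nn,l,st,c=cv2.connectedComponentsWithStats(b)
for i in range(1,nn):
    if st[i,4]>40:
        q=l==i; r=cv2.minAreaRect(L[q].astype(np.float32)); print(st[i,4],"c",np.round(r[0]),"size",np.round(r[1]),"z",np.round(np.percentile(z[q],[5,50,95])),"bgr",np.round(I[q].mean(0)))
for x in (0,15,30):
    print(x,[(y,int(np.percentile(z[m],50))) for y in range(-68,36,4) if (m:=(abs(L[...,0]-x)<4)&(abs(L[...,1]-y)<2)&(z<130)).sum()>1])
print(read_state()["joint_vel"].round(3))
```

```text
570 c [-4.  1.] size [13. 55.] z [61. 70. 74.] bgr [139. 155. 167.]
716 c [  7. -16.] size [102.  12.] z [46. 49. 51.] bgr [128. 188. 210.]
657 c [  3. -38.] size [84. 16.] z [48. 53. 55.] bgr [164. 182. 195.]
1141 c [ -0. -56.] size [188.  16.] z [45. 57. 62.] bgr [126. 139. 149.]
0 [(-64, 57), (-60, 60), (-56, 61), (-52, 59), (-48, 40), (-44, 50), (-40, 54), (-36, 54), (-32, 51), (-28, 40), (-24, 40), (-20, 47), (-16, 50), (-12, 48), (-8, 40), (-4, 61), (0, 68), (4, 72)]
15 [(-64, 57), (-60, 60), (-56, 60), (-52, 59), (-48, 48), (-44, 51), (-40, 54), (-36, 54), (-32, 52), (-28, 40), (-24, 40), (-20, 46), (-16, 49), (-12, 49), (-8, 41), (-4, 66), (0, 72)]
30 [(-64, 56), (-60, 59), (-56, 61), (-52, 59), (-48, 54), (-44, 40), (-40, 51), (-36, 52), (-32, 49), (-28, 40), (-24, 40), (-20, 40), (-16, 49), (-12, 49), (-8, 40), (-4, 39), (0, 39), (4, 39), (8, 39)]
[-0.011 -0.009 -0.003  0.002  0.001  0.001]
```

All four parts lie in the tub, the door is shut, and the tray is flat and empty. Handing in.

```bash
python3 -c "
from h import *
print(finish_job())"
```

```text
the job is handed in; nothing more can be done
None
```

I handed in the job with the door shut on its catch, all four parts that were present (two barrels, guide tube, one sleeve) lying in the tub, and the empty tray flat on the bench, but `finish_job` gave no verdict; partway through, the tray slid inward off the rim and I drew it back on, and later it slipped out of a light grip and I picked it up again.

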